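Hang the suction jar on the machine's rail and slide it under the regulator

TASK

Take the suction jar with the two-pronged hanger by the fin on its lid, reach in under the wire shelf and hook the jar over the rail of the anaesthetic machine beside the vacuum regulator, where there is room to lift it over. Then slide it along the rail under the regulator until the black tape mark on the rail shows within the gap between its two hooks, and let it hang there freely. Leave the other things on the table as they stand.

Things in the scene. Friction and masses are not known exactly. Their poses are not given: they have to be found in the camera images.
- jar_grip (a point): Centre of the grey upright grip fin on the suction jar's lid, 168 mm above the jar's underside. Fin 14 mm thick (y), 46 long (x), 52 high; lid top 26 mm below this point. Axes: z up, +x from the jar to its steel hanger (the side that goes to the rail), y across the fin: pinch it there. A tool tilted 30 to 45 degrees, pointing down and towards the fin's +x, fits under the shelf.
- jar_base (a point): Centre of the underside of the suction jar, which stands upright on the table; axes as jar_grip, which is 6 mm to -x and 168 mm up from here. Clear jar 84 mm across, grey lid 92 mm across, lid top 142 mm up, fin top 194 mm up; about 0.36 kg. At its back (+x) a steel hanger plate 58 mm wide, 10 to 140 mm up, rear face 50 mm from the jar's axis; two hooks above it.
- hook_mid (a point): Point half-way between the jar's two hooks, mid-slot, level with their inside top, which rests on the rail. It is 64 mm to +x and 4 mm up from jar_grip, same axes. Hooks: strips 14 mm wide (y), 30 mm gap between them, 6 mm thick on top; slot 16 mm wide (x), open downward, back lip 22 mm deep, slightly flared. Hung well, this point is on the rail's top at its middle, within 3 mm.
- rail_mid (a point): Middle of the top of the fixed machine's accessory rail: level steel bar 10 mm thick (x), 25 high, 510 long, its top 260 mm above the table. Axes: y along the rail, +x away from the robot, z up. Free within 240 mm either side of here, but for the regulator; uprights stand 45 mm or more behind it at its ends.
- shelf_edge (a point): Middle of the front edge of the wire shelf that overhangs the rail: underside 418 mm above the table, front edge 70 mm in front (-x) of the rail's middle, reaching 154 mm behind it, as long as the rail. Axes as rail_mid. The gripper must reach in below it, leaning.
- tube_mid (a point): Middle of the front of a fixed cross tube 20 mm thick, 155 mm above the table, parallel to the rail below it. Its front is 2 mm nearer the robot than the rail's front face: the hanger's back plate comes to rest on it, so the hung jar leans by 2 to 3 degrees.
- mark (a point): Middle of the rail's top at the black tape band round the rail (10 mm wide along y): where hook_mid must finally be, to 10 mm along y. Axes as rail_mid. It lies right under the vacuum regulator, with 100 to 300 mm of free rail on either side of that; hook on 100 mm or more to the side of the mark, on the side with more free rail.
- regulator_low (a point): Middle of the underside of the vacuum regulator, 20 mm above the rail's top at the mark: fixed white block 80 mm wide (y), round gauge facing -x, front 27 mm in front of the rail's middle, a knob sticking out 25 mm at its -y side (32 mm above the underside), an outlet stub 7 mm below it. The hooks slide under it, but cannot be lifted over the rail there.
- mask: animal face mask standing on its rim: wide black rubber rim 108 mm across, clear cone narrowing upward, black connector; 100 mm high. Origin at the centre of its underside. A bystander.
- bowl: round stainless bowl, 104 mm across the rim, 45 mm high. Origin at the centre of its underside. A bystander.
- oximeter: flat blue handheld pulse oximeter lying on its back, 125 x 68 x 26 mm. Origin at the centre of its underside. A bystander.
- spare_jar: plain spare jar, 92 mm across its grey lid, 142 mm high: no hanger, no fin; leave it. Origin at the centre of its underside. A bystander.
- spray: white bottle with a blue cap, 64 mm across, 170 mm high. Origin at the centre of its underside. A bystander.
- laryngoscope: steel laryngoscope lying down: round handle 28 mm thick, about 125 mm long, blade 100 mm at right angles. Origin under the middle of the handle. A bystander.

How it is judged:
By the outcome, as a careful person would: the job done as asked, in the order asked, and still so for the second after the job is handed in, with the robot touching nothing.
It also fails if it takes over 50 s, if anything falls off the work surface, if the arm or the gripper's body presses on something with over 40 N, if the wrist force passes 120 N, or if a joint passes its speed limit or range.

ROBOT

A 6-joint arm with a two-finger parallel gripper is mounted at the origin on the work surface. World frame = base frame: x ahead of the robot, y to its left, z up, the work surface at z = 0. Lengths are in m, angles in degrees, forces in N, time in s.
With the tool pointing down it reaches from about 0.375 to 0.9 m from the base axis. Payload 3.1 kg.
Tool frame: the origin (TCP) lies between the finger pads; the fingertips stand 11 mm ahead of it and the grasp point (between the pads) lies 8 mm behind it; x points along the fingers, y is the direction in which the jaws open and shut, and the axes are right-handed (so a half turn about x gives the same grasp; the last joint's range is limited). The gripper opens to 87 mm and grips with 3 to 60 N. Pads are 19 mm wide; open, the fingers measure 117 mm over their backs; the gripper's body (75 mm by 190 mm) begins 51 mm behind the grasp point.
Start: joints at [63.34, 30.224, 82.088, -0, 67.689, -10.227], TCP at [0.177, 0.599, 0.198] pointing down, gripper open.
Joint ranges: [-176.69, 176.69], [-43.24, 126.21], [12.49, 139.97], [-82, 262], [0, 151.66], [-163.58, 163.58]. Speed limits (degrees/s): [159.86, 159.86, 180, 180, 180, 180].

INTERFACE

Orientations are given as a 3x3 rotation matrix whose columns are the frame's x, y, z axes.
In Python, from rig import bot gives the robot as it stands.
- The arm moves only by the shell command python3 -m inch 'ROWS' [OPENING]. ROWS is a JSON object of lists of equal length, an entry for each row: "dp": the shift along the tool's x, y, z in mm, a list of three; "yaw": the turn about the tool's x in degrees. In form: {"dp": [[tx, ty, tz], ...], "yaw": [yaw, ...]}. A call has 1 to 20 rows; each row shifts and turns the commanded pose from where the row before left it, along the tool's axes as they then stand; what a row does not reach is not made up. A row lasts 1/12 s, in which the tool goes at most 41.7 mm and 7.16 degrees, less where a joint would pass 70% of its speed; a pose out of reach is approached as far as the arm can. A call is refused whole if a number of a shift passes 41.7 or a number of a turn 7.16, either way. A call with a gripper value outside its range is refused whole. OPENING is the finger opening in mm, from 0 to 87, set as the call begins (- or left out, the last holds). The fingers move at their own pace and stop on an object; the grip force is fixed at half the most. Time passes only in rows, so rows that do not move let the fingers close. It gives the time, the measured TCP pose, the force and the opening at its end, in the units of the state.
- bot.read_state(): the state, without advancing time (a new reading comes with each control period).
- bot.capture(name): name is "scene" or "top" or "wrist"; returns a dict with "color" (420x560x3 uint8, red, green, blue), "intrinsics" (3x3 intrinsics, pixels), "pose" (4x4, takes a point from camera to world coordinates). Camera axes: x right, y down, z forward; pixel columns grow to the right and rows downward; lengths in m; the calibration is good to about 2 mm. A picture is of the moment at which its call begins. There is no depth.
- bot.hand_in(): hands the job in, once; it reports no verdict.
The state is a dict: "time_s": time; "joint_positions": joint angles; "qvel": joint speeds; "tau": joint torques, N m; "position": TCP position; "tcp_rot": TCP orientation; "force": force on the tool from outside, world axes, zero at the start; "moment": the same for the moment, N m; "opening": opening from 0.0 (shut) to 1.0 (fully open).
Only numpy, scipy, OpenCV 4.12 (cv2) and the standard library are available. Lean on these libraries where they do the work, as an engineer would, in place of code of your own. Each camera call takes 0.05 s, during which the arm holds its last target.

## Working session

There is one attempt and no reset: what is moved stays moved. The work goes in short steps, Python scripts to look and compute and a shell command to move; the robot and the scene stay as the last step left them, time stands still between calls to the robot, and variables do not carry over. Pictures are saved under pics/ and viewed, and the job is handed in when it is done.

```bash
ls; mkdir -p pics
python3 - <<'E'
from rig import bot
import cv2,numpy as np
s=bot.read_state()
print(s['time_s'],s['position'],np.round(s['tcp_rot'],3).tolist(),s['force'],s['opening'])
for n in ["scene","top","wrist"]:
    c=bot.capture(n); cv2.imwrite(f'pics/{n}0.png',c['color'][:,:,::-1]); np.savez(f'{n}0.npz',**c)
    print(n,c['intrinsics'].tolist(),np.round(c['pose'],4).tolist())
E
```

```text
pics
0.0 [0.17642278 0.59874159 0.19657675] [[-0.001, 0.283, 0.959], [-0.002, 0.959, -0.283], [-1.0, -0.002, -0.0]] [ 0.18157485  0.60231969 -0.26060313] 0.997508145434437
scene [[381.6081022384674, 0.0, 279.2711688934937], [0.0, 381.6081022384674, 207.8940576675274], [0.0, 0.0, 1.0]] [[-0.9811, 0.1564, -0.1141, 0.5825], [0.1932, 0.8232, -0.5339, 0.5582], [0.0104, -0.5458, -0.8378, 1.0955], [0.0, 0.0, 0.0, 1.0]]
top [[423.4117800005344, 0.0, 277.34090364079555], [0.0, 423.4117800005344, 210.10420212232304], [0.0, 0.0, 1.0]] [[-0.0016, -0.9801, 0.1985, 0.2387], [-0.9999, 0.0045, 0.014, -0.0002], [-0.0146, -0.1985, -0.98, 1.5735], [0.0, 0.0, 0.0, 1.0]]
wrist [[310.3721018333148, 0.0, 274.19446006482355], [0.0, 310.3721018333148, 208.09982135842176], [0.0, 0.0, 1.0]] [[0.2835, 0.9245, 0.2549, 0.1057], [0.959, -0.273, -0.0766, 0.6199], [-0.0012, 0.2661, -0.9639, 0.3829], [0.0, 0.0, 0.0, 1.0]]
```

View pics/scene0.png

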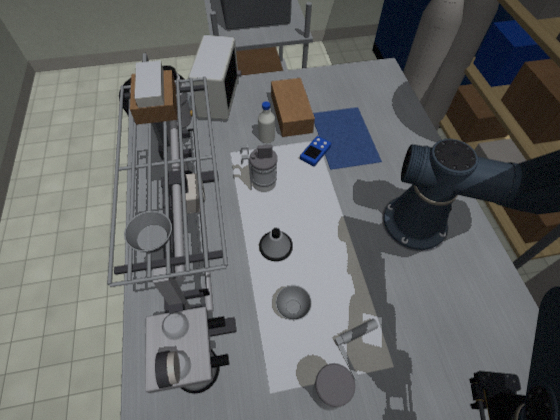

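View pics/top0.png

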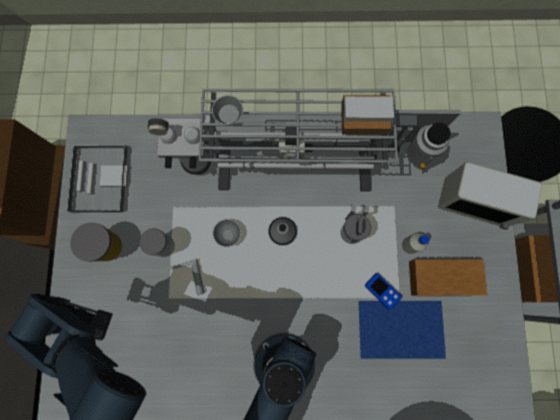

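View pics/wrist0.png

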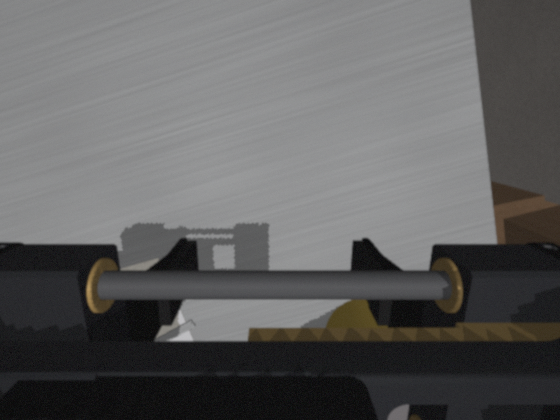

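```bash
python3 -m inch --help 2>&1 | head -30
python3 - <<'E'
import cv2
a=cv2.imread('pics/top0.png'); cv2.imwrite('pics/top0z.png',cv2.resize(a[80:320,150:450],None,fx=2.6,fy=2.5,interpolation=2))
a=cv2.imread('pics/scene0.png'); cv2.imwrite('pics/scene0z.png',cv2.resize(a[60:320,100:340],None,fx=2.3,fy=2.3,interpolation=2))
E
```

```text
invalid input: not JSON, or not a number
```

View pics/top0z.png

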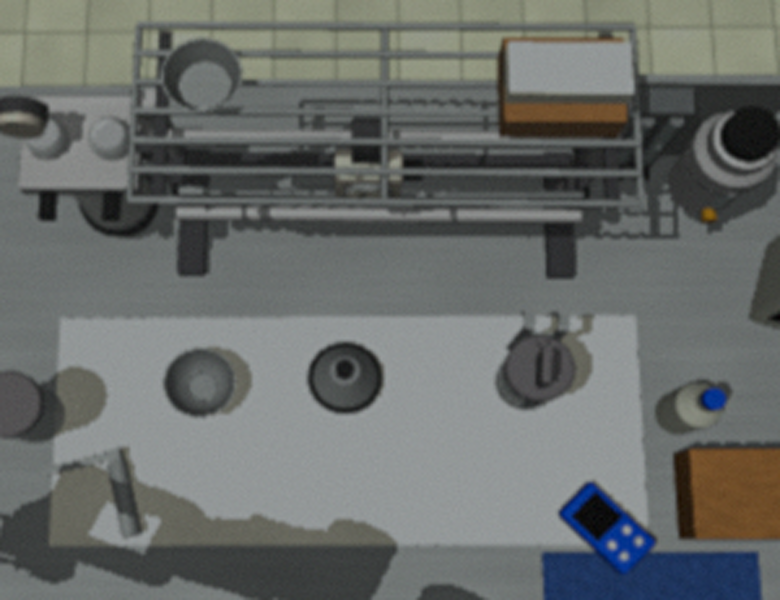

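View pics/scene0z.png

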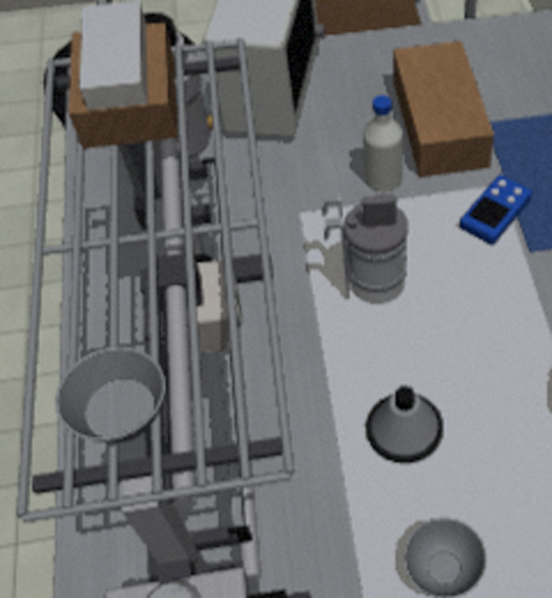

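```bash
cat > h.py <<'E'
import numpy as np
def load(n): return np.load(n+'.npz')
def ray(c,u,v):
    K,P=c['intrinsics'],c['pose']; d=P[:3,:3]@np.linalg.solve(K,[u,v,1]); return P[:3,3],d
def onz(c,u,v,z):
    o,d=ray(c,u,v); return o+d*(z-o[2])/d[2]
def tri(*rs):
    A=0;b=0
    for o,d in rs:
        d=d/np.linalg.norm(d);M=np.eye(3)-np.outer(d,d);A=A+M;b=b+M@o
    p=np.linalg.solve(A,b);return p,[np.linalg.norm((np.eye(3)-np.outer(d,d)/(d@d))@(p-o)) for o,d in rs]
def proj(c,p):
    P=c['pose'];q=c['intrinsics']@(P[:3,:3].T@(np.array(p)-P[:3,3]));return q[:2]/q[2]
E
python3 - <<'E'
from h import *
t=load('top0');np.set_printoptions(precision=4,suppress=True)
Z=lambda x,y:(150+x/2.6,80+y/2.5)
for n,x,y,z in [('fin top A',543,347,.194),('finB',548,385,.194),('lid c',541,368,.142),('hookL',527,318,.178),('hookR',585,318,.178),('shelf mid',385,202,.418),('shelfL',132,202,.418),('shelfR',640,202,.418),('railL',178,213,.26),('railR',582,213,.26),('tube',380,213,.155),('gap1',268,213,.26),('gap2',450,213,.26),('regL',335,150,.3),('regR',402,150,.3),('mask',345,375,.05),('bowl',200,382,.045),('spray cap',713,398,.17),('feet1',192,275,0),('feet2',560,275,0),('oxi',607,527,.026)]:
    print(n,onz(t,*Z(x,y),z))
E
```

```text
fin top A [ 0.4876 -0.2496  0.194 ]
finB [ 0.437  -0.2539  0.194 ]
lid c [ 0.4679 -0.2553  0.142 ]
hookL [ 0.5302 -0.2335  0.178 ]
hookR [ 0.5298 -0.3082  0.178 ]
shelf mid [ 0.6158 -0.0431  0.418 ]
shelfL [0.6176 0.235  0.418 ]
shelfR [ 0.6141 -0.3214  0.418 ]
railL [0.6542 0.2091 0.26  ]
railR [ 0.651  -0.2929  0.26  ]
tube [ 0.6857 -0.046   0.155 ]
gap1 [0.6535 0.0968 0.26  ]
gap2 [ 0.6521 -0.1295  0.26  ]
regL [0.7238 0.0128 0.3   ]
regR [ 0.7232 -0.069   0.3   ]
mask [0.4734 0.0021 0.05  ]
bowl [0.4646 0.2057 0.045 ]
spray cap [ 0.4222 -0.4677  0.17  ]
feet1 [0.637  0.2273 0.    ]
feet2 [ 0.6342 -0.314   0.    ]
oxi [ 0.2558 -0.3575  0.026 ]
```

```bash
python3 -m inch '{"dp":[[-38,0,0],[-38,0,0],[-38,0,0],[-38,0,0],[-38,0,0],[-38,0,0],[-38,0,0],[-10,-33,18],[0,-33,18],[0,-33,18],[0,-33,18],[0,-33,18],[0,-33,18],[0,-33,18],[0,-33,18],[0,-33,18],[0,-33,18],[0,-33,18],[0,-33,18],[0,-33,18]],"yaw":[-5.5,-5.5,-5.4,0,0,0,0,0,0,0,0,0,0,0,0,0,0,0,0,0]}'
python3 - <<'E'
from rig import bot
import numpy as np
s=bot.read_state();print(s['time_s'],s['joint_positions'],s['position'],np.round(s['tcp_rot'],3).tolist())
E
```

```text
time_s: 1.82
position: [0.4107, 0.1686, 0.4734]
tcp_rot: [[-0.0, 0.001, 1.0], [0.0, 1.0, -0.001], [-1.0, 0.0, -0.0]]
force: [0.9, -0.2, -0.8]
opening: 0.998
1.8167 [ 7.83437296e+00  2.53182701e+00  7.93629939e+01  6.42252204e-03
  9.81134927e+01 -8.21354696e+01] [0.41065382 0.16858641 0.47342984] [[-0.0, 0.001, 1.0], [0.0, 1.0, -0.001], [-1.0, 0.0, -0.0]]
```

```bash
python3 -m inch '{"dp":[[0,-29,20],[-36,-28.6,0],[-38,0,0],[-38,0,0],[-38,0,0],[-38,0,0],[-38,0,0],[-38,0,0]],"yaw":[0,0,0,0,0,0,0,0]}'
python3 - <<'E'
from rig import bot
import numpy as np
s=bot.read_state();print(s['time_s'],s['joint_positions'],s['position'],np.round(s['tcp_rot'],3).tolist())
E
```

```text
time_s: 2.48
position: [0.4296, 0.1153, 0.736]
tcp_rot: [[0.0, 0.001, 1.0], [0.0, 1.0, -0.001], [-1.0, 0.0, 0.0]]
force: [1.6, -1.3, 0.9]
opening: 0.999
2.4833 [ 5.73612026e-01  7.89294173e+00  3.49170600e+01  5.13086626e-04
  1.37172093e+02 -8.93825447e+01] [0.42960843 0.11530871 0.73598419] [[0.0, 0.001, 1.0], [0.0, 1.0, -0.001], [-1.0, 0.0, 0.0]]
```

```bash
python3 -m inch '{"dp":[[-38,-4,0],[-38,0,0],[-38,0,0],[-38,0,0],[-38,0,0],[-38,0,0]],"yaw":[0,0,0,0,0,0]}'
python3 - <<'E'
from rig import bot
import numpy as np
s=bot.read_state();print(s['time_s'],s['joint_positions'],s['position'],np.round(s['tcp_rot'],3).tolist())
E
```

```text
time_s: 2.98
position: [0.3982, 0.1037, 0.8398]
tcp_rot: [[0.095, 0.0, 0.996], [0.006, 1.0, -0.001], [-0.995, 0.006, 0.095]]
force: [-1.0, 0.2, 0.4]
opening: 1.001
2.9833 [ -1.46998312  10.43259497  12.50220423   1.04692169 151.6396644
 -90.50636315] [0.39820617 0.10368696 0.83978106] [[0.095, 0.0, 0.996], [0.006, 1.0, -0.001], [-0.995, 0.006, 0.095]]
```

```bash
python3 -m inch '{"dp":[[-38,0,0],[-38,0,0],[-38,0,0],[-38,0,0]],"yaw":[0,0,0,0]}'
python3 - <<'E'
from rig import bot
import numpy as np
s=bot.read_state();print(s['time_s'],s['joint_positions'],s['position'],np.round(s['tcp_rot'],3).tolist())
E
```

```text
time_s: 3.32
position: [0.3566, 0.0957, 0.8692]
tcp_rot: [[0.174, -0.001, 0.985], [0.012, 1.0, -0.001], [-0.985, 0.012, 0.174]]
force: [0.2, 0.7, -0.1]
opening: 0.999
3.3167 [ -3.72687218   5.90897948  12.52271588   2.78818381 151.60646748
 -91.13331602] [0.35658921 0.09566792 0.86918574] [[0.174, -0.001, 0.985], [0.012, 1.0, -0.001], [-0.985, 0.012, 0.174]]
```

```bash
python3 -m inch '{"dp":[[-34,2,-20],[-34,2,-20],[-34,2,-20],[-34,2,-20]],"yaw":[0,0,0,0]}'
python3 - <<'E'
from rig import bot
import numpy as np
s=bot.read_state();print(s['time_s'],s['joint_positions'],s['position'],np.round(s['tcp_rot'],3).tolist())
E
```

```text
time_s: 3.65
position: [0.2794, 0.1147, 0.9044]
tcp_rot: [[0.282, 0.003, 0.96], [0.002, 1.0, -0.003], [-0.96, 0.003, 0.282]]
force: [-0.4, 0.5, 0.1]
opening: 1.001
3.65 [  0.93479811  -0.49461765  12.5360588   -0.33424672 151.60515884
 -89.20476828] [0.27943884 0.11465743 0.90436402] [[0.282, 0.003, 0.96], [0.002, 1.0, -0.003], [-0.96, 0.003, 0.282]]
```

```bash
python3 -m inch '{"dp":[[-34,0,-22],[-34,0,-22],[-34,0,-22],[-34,0,-22],[-34,0,-22],[-34,0,-22],[-34,0,-22],[-34,0,-22],[-34,0,-22],[-34,0,-22]],"yaw":[0,0,0,0,0,0,0,0,0,0]}'
python3 - <<'E'
from rig import bot
import numpy as np
s=bot.read_state();print(s['time_s'],s['joint_positions'],s['position'],np.round(s['tcp_rot'],3).tolist())
E
```

```text
time_s: 4.48
position: [0.0631, 0.1383, 0.9352]
tcp_rot: [[0.433, 0.002, 0.902], [-0.001, 1.0, -0.002], [-0.902, 0.0, 0.433]]
force: [-0.2, 0.4, 0.4]
opening: 1.002
4.4833 [ 76.00159464  -4.88682055  12.53532079 -62.02524054 151.60590014
 -74.21571474] [0.06312089 0.13833434 0.93516022] [[0.433, 0.002, 0.902], [-0.001, 1.0, -0.002], [-0.902, 0.0, 0.433]]
```

```bash
python3 -m inch '{"dp":[[22,-2,31],[22,-2,31],[22,-2,31],[22,-2,31],[22,-2,31],[22,-2,31],[22,-2,31],[22,-2,31],[22,-2,31],[22,-2,31]],"yaw":[0,0,0,0,0,0,0,0,0,0]}'
python3 - <<'E'
from rig import bot
import numpy as np
s=bot.read_state();print(s['time_s'],s['joint_positions'],s['position'],np.round(s['tcp_rot'],3).tolist())
E
```

```text
time_s: 5.32
position: [0.354, 0.126, 0.8863]
tcp_rot: [[0.433, 0.003, 0.901], [-0.012, 1.0, 0.003], [-0.901, -0.012, 0.433]]
force: [-0.2, 0.7, -0.3]
opening: 0.999
5.3167 [  5.05380266  -2.75867161  24.27519229  -3.94683991 132.88542464
 -88.27349665] [0.35403163 0.12601058 0.88625772] [[0.433, 0.003, 0.901], [-0.012, 1.0, 0.003], [-0.901, -0.012, 0.433]]
```

```bash
python3 -m inch '{"dp":[[0,-2,39],[0,-2,39],[0,-2,39],[0,-2,39],[0,-2,39],[0,-2,39],[0,-2,39],[0,-1,39]],"yaw":[0,0,0,0,0,0,0,0]}'
python3 - <<'E'
from rig import bot
import numpy as np
s=bot.read_state();print(s['time_s'],s['joint_positions'],s['position'],np.round(s['tcp_rot'],3).tolist())
E
```

```text
time_s: 5.98
position: [0.574, 0.0948, 0.8731]
tcp_rot: [[0.523, -0.006, 0.852], [0.003, 1.0, 0.005], [-0.852, 0.0, 0.523]]
force: [-0.6, -0.4, 0.0]
opening: 0.998
5.9833 [ -2.47284961  12.50088866  12.57486636   1.75760186 123.39111688
 -91.4103334 ] [0.57396545 0.09478656 0.87307395] [[0.523, -0.006, 0.852], [0.003, 1.0, 0.005], [-0.852, 0.0, 0.523]]
```

```bash
python3 -m inch '{"dp":[[0,4,39],[0,4,39],[0,4,39]],"yaw":[0,0,0]}'
python3 - <<'E'
from rig import bot
import numpy as np
s=bot.read_state();print(s['time_s'],s['joint_positions'],s['position'],np.round(s['tcp_rot'],4).tolist())
for n in ["scene","top"]:
    c=bot.capture(n); np.savez(f'{n}1.npz',**c)
    import cv2; cv2.imwrite(f'pics/{n}1.png',c['color'][:,:,::-1])
E
```

```text
time_s: 6.23
position: [0.6363, 0.0995, 0.861]
tcp_rot: [[0.573, -0.009, 0.82], [0.01, 1.0, 0.004], [-0.82, 0.006, 0.573]]
force: [0.6, -0.6, -0.7]
opening: 1.002
6.2333 [ -1.90931981  15.59608016  12.58385751   1.87588387 116.91111304
 -90.96649462] [0.63628299 0.0995018  0.86101401] [[0.5725, -0.0094, 0.8198], [0.0101, 0.9999, 0.0044], [-0.8198, 0.0058, 0.5726]]
```

Run:
```python
import cv2
a=cv2.imread('pics/top1.png'); cv2.imwrite('pics/top1z.png',cv2.resize(a[190:260,320:400],None,fx=8,fy=8,interpolation=2))
a=cv2.imread('pics/scene1.png'); cv2.imwrite('pics/scene1z.png',cv2.resize(a[135:205,220:300],None,fx=8,fy=8,interpolation=2))
```

```text
(no output)
```

View pics/top1z.png

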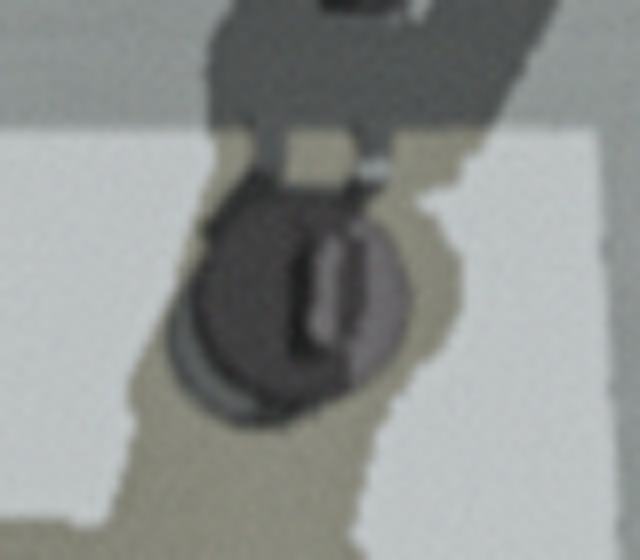

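View pics/scene1z.png

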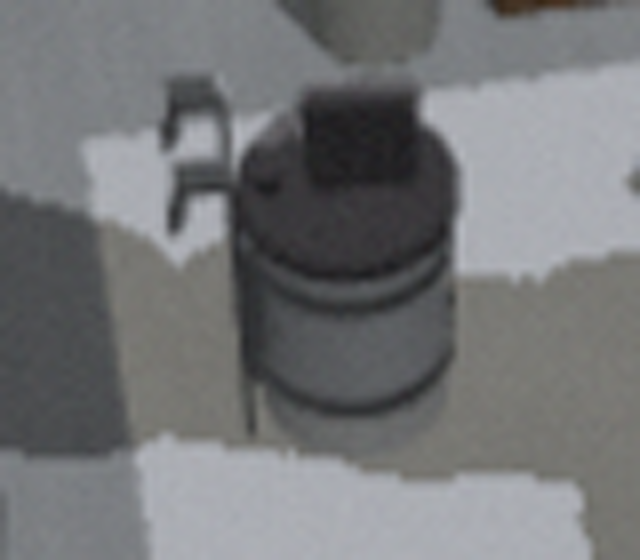

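View pics/scene1.png

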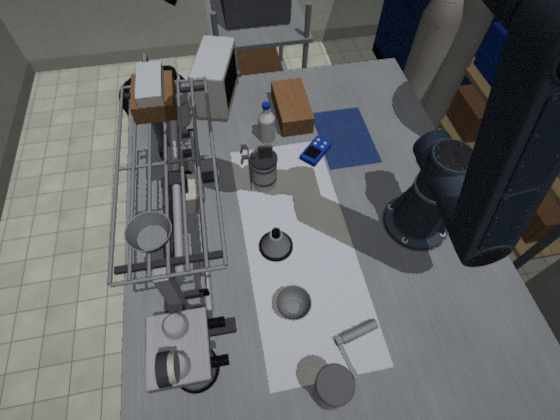

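Run:
```python
from h import *
t=load('top1');s=load('scene1');np.set_printoptions(precision=4,suppress=True)
T=lambda x,y:(320+x/8-.5,190+y/8-.5)
S=lambda x,y:(220+x/8-.5,135+y/8-.5)
f=onz(t,*T(332,238),.194);b=onz(t,*T(318,342),.194);print('fin',f,b,(f+b)/2,np.linalg.norm(f-b),np.degrees(np.arctan2(*(f-b)[[1,0]])))
f=onz(s,*S(303,80),.194);b=onz(s,*S(417,76),.194);print('fin scene top',f,b,(f+b)/2,np.linalg.norm(f-b),np.degrees(np.arctan2(*(f-b)[[1,0]])))
print('lid top',onz(t,*T(303,292),.142))
print('lid L/R',onz(t,*T(195,292),.142),onz(t,*T(411,292),.142))
print('lid scene R',onz(s,*S(459,180),.142),'front low',onz(s,*S(350,278),.142))
for n,p in [('h1 far',(268,130)),('h2',(375,160))]: print(n,onz(t,*T(*p),.178))
print('hooks scene far',onz(s,*S(170,85),.178),onz(s,*S(180,172),.178), onz(s,*S(215,88),.178),onz(s,*S(228,180),.178))
print('tri fin mid',tri(ray(t,*T(325,290)),ray(s,*S(360,78))))
```

```text
fin [ 0.4861 -0.2567  0.194 ] [ 0.4428 -0.2492  0.194 ] [ 0.4644 -0.2529  0.194 ] 0.0439324913061387 -9.81352998923132
fin scene top [ 0.4815 -0.2637  0.194 ] [ 0.4369 -0.2575  0.194 ] [ 0.4592 -0.2606  0.194 ] 0.04505958958624124 -7.903055343510195
lid top [ 0.472 -0.253  0.142]
lid L/R [ 0.4722 -0.2071  0.142 ] [ 0.4719 -0.299   0.142 ]
lid scene R [ 0.422  -0.2455  0.142 ] front low [ 0.4745 -0.2034  0.142 ]
h1 far [ 0.5351 -0.2347  0.178 ]
h2 [ 0.5221 -0.279   0.178 ]
hooks scene far [ 0.5326 -0.2855  0.178 ] [ 0.5351 -0.2394  0.178 ] [ 0.5151 -0.2806  0.178 ] [ 0.5172 -0.2319  0.178 ]
tri fin mid (array([ 0.4616, -0.2504,  0.2058]), [np.float64(0.0008747337278802319), np.float64(0.000874733727880297)])
```

Run:
```python
from h import *
import cv2
for n in ['scene1','top0']:
    c=load(n);im=cv2.resize(c['color'][:,:,::-1],None,fx=3,fy=3,interpolation=2)
    def L(p,q,col):
        a=proj(c,p)*3+1;b=proj(c,q)*3+1;cv2.line(im,tuple(int(v) for v in a),tuple(int(v) for v in b),col,1)
    L((.681,-.298,.26),(.681,.212,.26),(0,0,255));L((.691,-.298,.26),(.691,.212,.26),(0,0,255))
    L((.679,-.298,.155),(.679,.212,.155),(0,255,0)); L((.616,-.298,.418),(.616,.212,.418),(255,0,0))
    for y in (-.068,.012): L((.659,y,.28),(.659,y,.33),(0,255,255))
    im=im[180:900,300:700] if n[0]=='s' else im[230:560,560:1240]
    cv2.imwrite(f'pics/{n}o.png',cv2.resize(im,None,fx=min(800/im.shape[1],600/im.shape[0]),fy=min(800/im.shape[1],600/im.shape[0])))
```

```text
(no output)
```

View pics/scene1o.png

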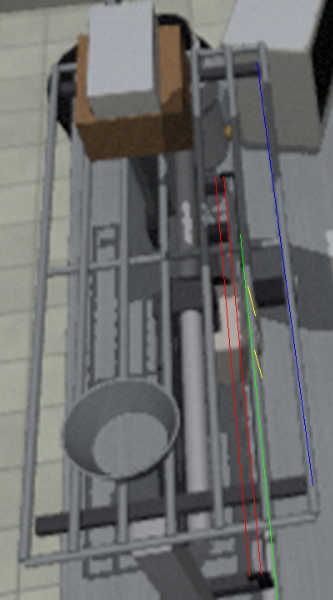

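View pics/top0o.png

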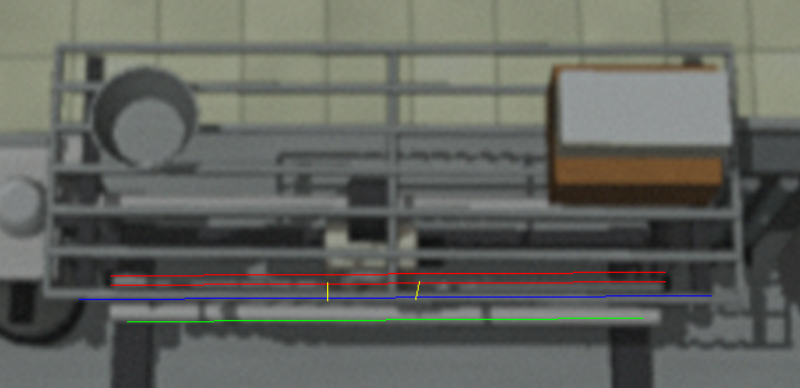

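```bash
python3 -m inch '{"dp":[[12.3,-21.9,-26.9],[12.3,-21.9,-26.9],[12.3,-21.9,-26.9],[12.3,-21.9,-26.9],[12.3,-21.9,-26.9],[12.3,-21.9,-26.9],[12.3,-21.9,-26.9],[12.3,-21.9,-26.9],[12.3,-21.9,-26.9],[12.3,-21.9,-26.9],[12.3,-21.9,-26.9],[12.3,-21.9,-26.9],[12.3,-21.9,-26.9],[12.3,-21.9,-26.9],[12.3,-21.9,-26.9],[12.3,-21.9,-26.9]],"yaw":[0,0,0,0,0,0,0,0,0,0,0,0,0,0,0,0]}'
python3 - <<'E'
from rig import bot
import numpy as np
s=bot.read_state();print(s['time_s'],s['joint_positions'],s['position'],np.round(s['tcp_rot'],4).tolist())
for n in ["wrist"]:
    c=bot.capture(n); np.savez(f'{n}2.npz',**c)
    import cv2; cv2.imwrite(f'pics/{n}2.png',c['color'][:,:,::-1])
E
```

```text
time_s: 7.67
position: [0.4024, -0.2464, 0.4581]
tcp_rot: [[0.57, -0.003, 0.822], [0.006, 1.0, -0.0], [-0.822, 0.006, 0.57]]
force: [0.3, -1.5, -0.2]
opening: 0.995
7.6667 [ -69.03159955   -7.71733803   99.64539227   33.25149728   76.97232152
 -163.59259849] [ 0.40235516 -0.24640524  0.45806341] [[0.5696, -0.0033, 0.8219], [0.0064, 1.0, -0.0004], [-0.8219, 0.0055, 0.5696]]
```

View pics/wrist2.png

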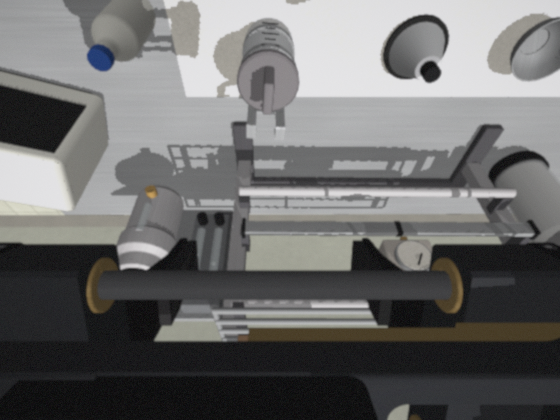

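Run:
```python
from h import *
import cv2
c=load('wrist2');im=c['color'][:,:,::-1]
cv2.imwrite('pics/w2z.png',cv2.resize(im[170:280,230:550],None,fx=2.5,fy=2.5,interpolation=2))
t=lambda *p:print(p,np.round(onz(c,*p),4))
t(245,228,.26);t(530,234,.26);t(400,229,.26);t(380,192,.165);t(268,70,.194)
```

```text
(245, 228, 0.26) [ 0.6582 -0.2936  0.26  ]
(530, 234, 0.26) [0.679  0.2023 0.26  ]
(400, 229, 0.26) [ 0.6627 -0.0304  0.26  ]
(380, 192, 0.165) [ 0.6728 -0.0405  0.165 ]
(268, 70, 0.194) [ 0.4196 -0.2523  0.194 ]
```

View pics/w2z.png

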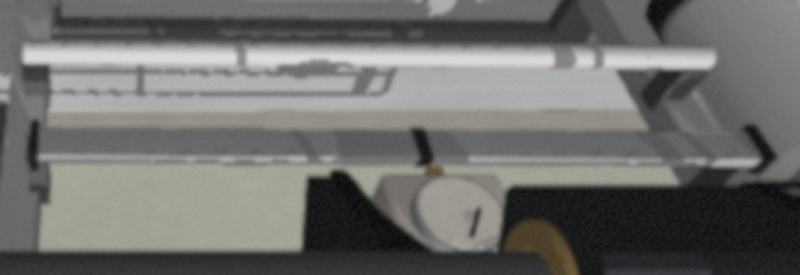

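```bash
python3 -m inch '{"dp":[[27,-1,33],[27,-1,33],[20,-2,0],[30,-2,-20]],"yaw":[0,0,0,0]}'
python3 - <<'E'
from rig import bot
import numpy as np
s=bot.read_state();print(s['time_s'],s['joint_positions'],s['position'],np.round(s['tcp_rot'],4).tolist())
E
```

```text
time_s: 8.05
position: [0.5034, -0.2532, 0.4049]
tcp_rot: [[0.577, -0.01, 0.817], [0.002, 1.0, 0.011], [-0.817, -0.005, 0.577]]
force: [1.1, -0.9, -0.7]
opening: 1.002
8.05 [ -55.04955406    2.37858108   98.64161037   32.67684639   61.35815348
 -157.2019483 ] [ 0.50340123 -0.25316049  0.40492252] [[0.577, -0.0099, 0.8167], [0.0015, 0.9999, 0.011], [-0.8167, -0.0051, 0.577]]
```

```bash
python3 -m inch '{"dp":[[25,0,-27.6],[25,0,-27.6],[25,0,-27.6],[25,0,-27.6],[0,0,0],[0,0,0]],"yaw":[0,0,0,0,0,0]}'
python3 - <<'E'
from rig import bot
import numpy as np
s=bot.read_state();print(s['time_s'],s['joint_positions'],s['position'],np.round(s['tcp_rot'],4).tolist())
for n in ["wrist","scene"]:
    c=bot.capture(n); np.savez(f'{n}3.npz',**c)
    import cv2; cv2.imwrite(f'pics/{n}3.png',c['color'][:,:,::-1])
E
```

```text
time_s: 8.55
position: [0.4877, -0.2357, 0.279]
tcp_rot: [[0.524, 0.028, 0.851], [-0.009, 1.0, -0.027], [-0.852, 0.007, 0.524]]
force: [-0.2, -0.2, 1.1]
opening: 1.0
8.55 [ -52.99199263    9.08340864  110.86669051   35.60671314   45.21123857
 -163.52481747] [ 0.48767658 -0.23571993  0.27896137] [[0.524, 0.0278, 0.8513], [-0.0087, 0.9996, -0.0273], [-0.8517, 0.0069, 0.524]]
```

View pics/wrist3.png

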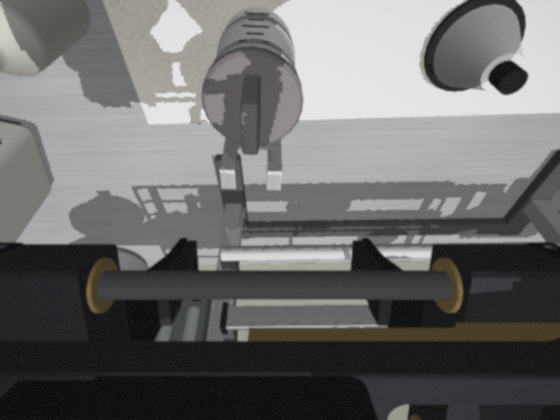

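View pics/scene3.png

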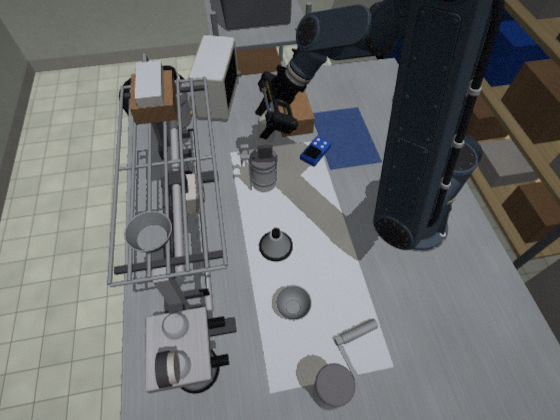

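```bash
python3 -m inch '{"dp":[[0,0,0],[0,0,0],[0,0,0],[0,0,0],[0,0,0],[0,0,0],[0,0,0],[0,0,0],[0,0,0],[0,0,0],[0,0,0],[0,0,0],[0,0,0],[0,0,0],[0,0,0],[0,0,0],[0,0,0],[0,0,0],[0,0,0],[0,0,0]],"yaw":[7.12,7.12,7.12,7.12,7.12,7.12,7.12,7.12,7.12,7.12,7.12,7.12,7.12,7.12,7.12,7.12,7.12,7.12,7.12,7.12]}' ; python3 -m inch '{"dp":[[0,0,0],[0,0,0],[0,0,0],[0,0,0],[0,0,0],[0,0,0]],"yaw":[7.12,7.12,7.12,7.12,7.12,0]}' ;  python3 - <<'E'
from rig import bot
import numpy as np
s=bot.read_state();print(s['time_s'],s['joint_positions'],s['position'],np.round(s['tcp_rot'],4).tolist())
E
```

```text
time_s: 10.32
position: [0.4885, -0.2382, 0.2813]
tcp_rot: [[0.527, 0.49, -0.694], [-0.014, -0.812, -0.584], [-0.85, 0.317, -0.421]]
force: [0.9, 1.0, -0.2]
opening: 1.001
time_s: 10.82
position: [0.4884, -0.2382, 0.2811]
tcp_rot: [[0.527, -0.002, -0.85], [-0.014, -1.0, -0.006], [-0.85, 0.015, -0.527]]
force: [0.4, -0.4, 0.8]
opening: 1.002
10.8167 [-53.07641538   8.97223487 110.69687832  35.60437339  45.14307091
  14.59619087] [ 0.48842128 -0.23817369  0.2811077 ] [[0.5267, -0.002, -0.85], [-0.014, -0.9999, -0.0063], [-0.8499, 0.0152, -0.5267]]
```

```bash
python3 -m inch '{"dp":[[-9.5,14.4,15.7],[24.9,-0.4,15.4],[24.9,-0.4,15.4],[24.9,-0.4,15.4],[24.9,-0.4,15.4],[0,0,0],[0,0,0]],"yaw":[0,0,0,0,0,0,0]}'
python3 - <<'E'
from rig import bot
import numpy as np
s=bot.read_state();print(s['time_s'],s['joint_positions'],s['position'],np.round(s['tcp_rot'],4).tolist())
import cv2
for n in ["wrist","scene"]:
    c=bot.capture(n); np.savez(f'{n}4.npz',**c)
    cv2.imwrite(f'pics/{n}4.png',c['color'][:,:,::-1])
cv2.imwrite('pics/scene4z.png',cv2.resize(c['color'][60:220,180:340,::-1],None,fx=3.7,fy=3.7,interpolation=2))
E
```

```text
time_s: 11.4
position: [0.4691, -0.2511, 0.1614]
tcp_rot: [[0.524, 0.001, -0.852], [-0.009, -1.0, -0.007], [-0.852, 0.011, -0.524]]
force: [0.1, -0.4, 0.0]
opening: 0.998
11.4 [-56.66705196  21.60473592 120.05199817  55.5344804   31.64117978
 -13.65207014] [ 0.46910446 -0.25114218  0.16137428] [[0.5236, 0.0011, -0.8519], [-0.0091, -0.9999, -0.0069], [-0.8519, 0.0113, -0.5236]]
```

View pics/wrist4.png

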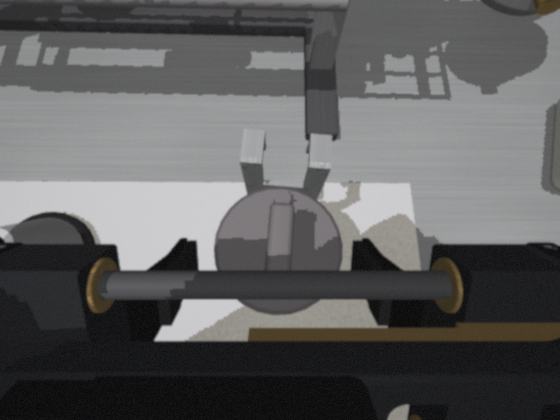

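View pics/scene4z.png

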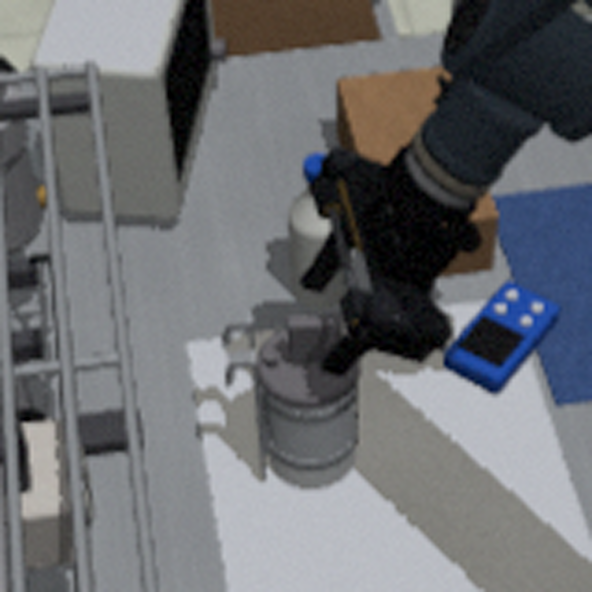

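Run:
```python
from h import *
w=load('wrist4');s=load('scene4');np.set_printoptions(precision=1,suppress=True)
g=np.array([.466,-.2525,.168]);ang=np.radians(-8);ex=np.array([np.cos(ang),np.sin(ang),0]);ey=np.array([-ex[1],ex[0],0])
P=lambda a,b,z:g+ex*a+ey*b+[0,0,z]
for n,p in [('fin far top',P(.023,0,.026)),('far bot',P(.023,0,-.026)),('near top',P(-.023,0,.026)),('hookL top tip',P(.075,.022,.010)),('hookR',P(.075,-.022,.010)),('lid left',P(.006,.046,-.026)),('lid right',P(.006,-.046,-.026)),('TCP',[.4691,-.2511,.1614])]:
    a=proj(s,p);print(n,'wrist',proj(w,p),'scene',a,'z',(a-[180,60])*3.7)
```

```text
fin far top wrist [283.3 192.6] scene [255.5 146.7] z [279.4 320.8]
far bot wrist [280.5 216. ] scene [256.2 157.5] z [281.9 360.9]
near top wrist [271.7 275.9] scene [270.1 146.2] z [333.5 318.9]
hookL top tip wrist [259.6 121.7] scene [239.3 156. ] z [219.5 355.1]
hookR wrist [326.3 130.4] scene [239.4 145.5] z [219.6 316.3]
lid left wrist [213.  230.1] scene [261.8 168.4] z [302.7 400.9]
lid right wrist [342.4 248.4] scene [261.  146.8] z [299.7 321.1]
TCP wrist [274.4 238.1] scene [262.2 153.8] z [304.2 347. ]
```

```bash
python3 -m inch '{"dp":[[0,0,0],[0,0,0],[0,0,0],[0,0,0],[0,0,0],[0,0,0],[0,0,0],[0,0,0]],"yaw":[0,0,0,0,0,0,0,0]}' 0
python3 - <<'E'
from rig import bot
import numpy as np
s=bot.read_state();print(s['time_s'],s['joint_positions'],s['position'],np.round(s['tcp_rot'],4).tolist(),s['opening']*87)
E
```

```text
time_s: 12.17
position: [0.4688, -0.2506, 0.1613]
tcp_rot: [[0.524, 0.0, -0.852], [-0.01, -1.0, -0.007], [-0.852, 0.012, -0.524]]
force: [-0.5, 0.2, -0.7]
opening: 0.479
12.1667 [-56.62980061  21.57630327 120.15219275  55.65482136  31.5316434
 -13.73123914] [ 0.46883826 -0.25061899  0.16128201] [[0.5236, 0.0003, -0.852], [-0.0099, -0.9999, -0.0065], [-0.8519, 0.0119, -0.5235]] 41.68769781639863
```

Still closing.

```bash
python3 -m inch '{"dp":[[0,0,0],[0,0,0],[0,0,0],[0,0,0],[0,0,0],[0,0,0],[0,0,0],[0,0,0]],"yaw":[0,0,0,0,0,0,0,0]}'
python3 - <<'E'
from rig import bot
import numpy as np
s=bot.read_state();print(s['time_s'],s['position'],np.round(s['tcp_rot'],4).tolist(),s['opening']*87,s['force'])
import cv2
for n in ["wrist"]:
    c=bot.capture(n); np.savez(f'{n}5.npz',**c)
    cv2.imwrite(f'pics/{n}5.png',c['color'][:,:,::-1])
E
```

```text
time_s: 12.83
position: [0.4689, -0.2507, 0.1613]
tcp_rot: [[0.524, 0.0, -0.852], [-0.01, -1.0, -0.006], [-0.852, 0.012, -0.524]]
force: [0.9, -0.1, -0.6]
opening: 0.156
12.8333 [ 0.46890146 -0.25065415  0.16132385] [[0.5237, 0.0003, -0.8519], [-0.01, -0.9999, -0.0065], [-0.8518, 0.0119, -0.5237]] 13.540385258064877 [ 0.93709203 -0.08728854 -0.55698019]
```

View pics/wrist5.png

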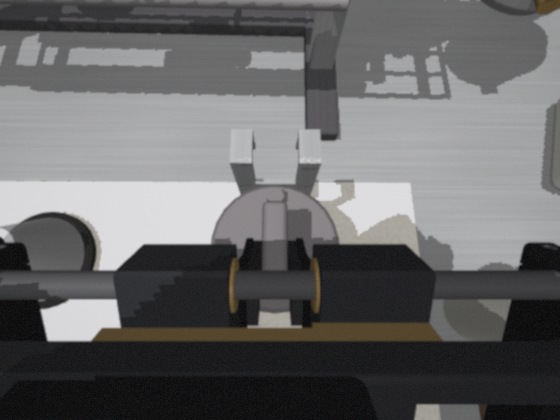

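```bash
python3 -m inch '{"dp":[[-14,0.2,-8.6],[-22,0.3,-13.6],[-22,0.3,-13.6],[-22,0.3,-13.6],[-22,0.3,-13.6],[-10,-10,-6],[0,-20,0],[0,-20,0],[0,-20,0],[0,-10,0],[0,0,0],[0,0,0],[0,0,0]],"yaw":[0,0,0,0,0,0,0,0,0,0,0,0,0]}'
python3 - <<'E'
from rig import bot
import numpy as np
s=bot.read_state();print(s['time_s'],s['joint_positions'],s['position'],np.round(s['tcp_rot'],4).tolist(),s['opening']*87,s['force'])
import cv2
for n in ["wrist","scene"]:
    c=bot.capture(n); np.savez(f'{n}6.npz',**c)
    cv2.imwrite(f'pics/{n}6.png',c['color'][:,:,::-1])
E
```

```text
time_s: 13.97
position: [0.4693, -0.1717, 0.292]
tcp_rot: [[0.524, -0.0, -0.852], [-0.012, -1.0, -0.007], [-0.852, 0.013, -0.524]]
force: [-0.3, -0.2, -3.2]
opening: 0.16
13.9667 [-48.5717377    3.19145258 115.4327507   33.6967896   43.95173947
  20.17290949] [ 0.46932159 -0.17174861  0.29201151] [[0.5238, -0.0003, -0.8518], [-0.0116, -0.9999, -0.0068], [-0.8518, 0.0135, -0.5238]] 13.879096011905725 [-0.32787266 -0.24627552 -3.21439054]
```

View pics/wrist6.png

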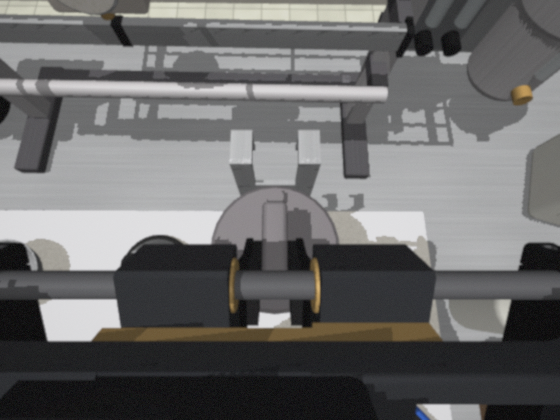

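View pics/scene6.png

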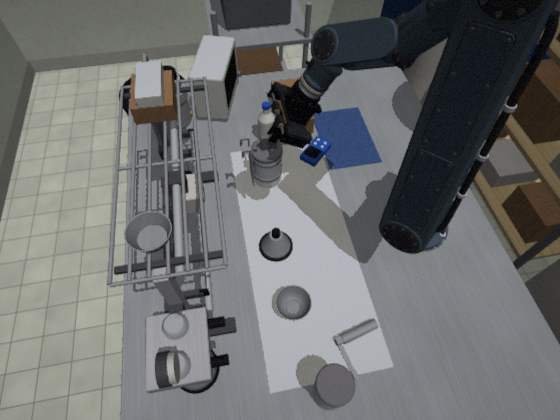

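Run:
```python
from h import *
import cv2
c=load('wrist6');im=c['color'][:,:,::-1]
cv2.imwrite('pics/w6z.png',cv2.resize(im[0:200,70:430],None,fx=2.2,fy=2.9,interpolation=2))
```

```text
(no output)
```

View pics/w6z.png

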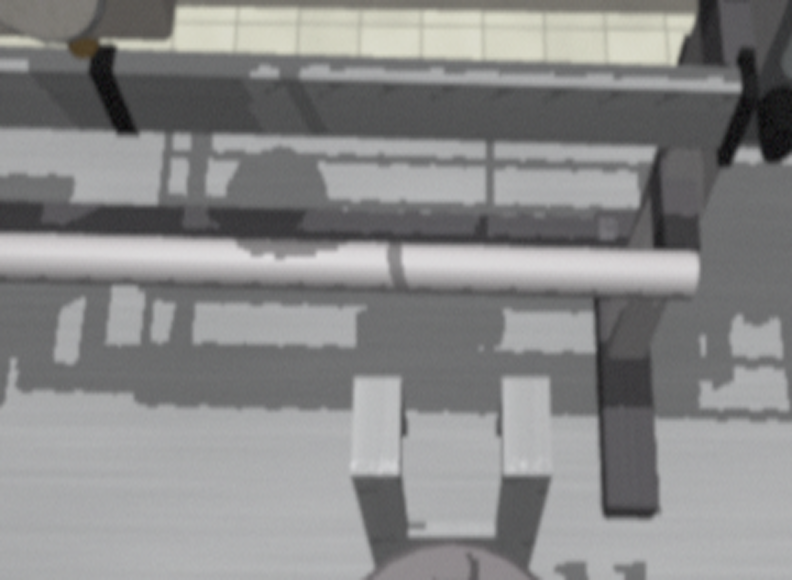

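Run:
```python
from h import *
np.set_printoptions(precision=4,suppress=True)
c=load('wrist6');U=lambda x,y:(70+x/2.2-.5,y/2.9-.5)
p=lambda n,x,y,z:print(n,onz(c,*U(x,y),z))
p('mark back',104,47,.26);p('mark mid',104,60,.26);p('mark front',106,73,.26);p('mark bottom front',125,132,.235)
p('rail end front',738,92,.26);p('tube top centre',200,258,.165);p('tube front r',200,282,.155)
for n,x,y in [('LL',352,474),('LR',400,474),('RL',503,474),('RR',551,474)]: p('near '+n,x,y,.309)
for n,x,y in [('LL',353,376),('LR',402,376),('RL',503,376),('RR',550,376)]: p('far '+n,x,y,.309)
```

```text
mark back [ 0.6836 -0.0263  0.26  ]
mark mid [ 0.6784 -0.027   0.26  ]
mark front [ 0.6732 -0.0286  0.26  ]
mark bottom front [ 0.6742 -0.0253  0.235 ]
rail end front [ 0.6689 -0.2929  0.26  ]
tube top centre [ 0.6767 -0.0351  0.165 ]
tube front r [ 0.6722 -0.0322  0.155 ]
near LL [ 0.5139 -0.1433  0.309 ]
near LR [ 0.5139 -0.157   0.309 ]
near RL [ 0.5141 -0.1864  0.309 ]
near RR [ 0.5141 -0.2002  0.309 ]
far LL [ 0.5377 -0.1427  0.309 ]
far LR [ 0.5378 -0.1571  0.309 ]
far RL [ 0.538 -0.187  0.309]
far RR [ 0.5381 -0.2009  0.309 ]
```

```bash
python3 -m inch '{"dp":[[7,0,-11.4],[14,0,-22.8],[14,0,-22.8],[14,0,-22.8],[7,0,-11.4],[0,0,0],[0,0,0]],"yaw":[0,0,0,0,0,0,0]}'
python3 - <<'E'
from rig import bot
import numpy as np
s=bot.read_state();print(s['time_s'],s['joint_positions'],s['position'],np.round(s['tcp_rot'],4).tolist(),s['opening']*87,s['force'])
import cv2
for n in ["scene","top","wrist"]:
    c=bot.capture(n); np.savez(f'{n}7.npz',**c)
    cv2.imwrite(f'pics/{n}7.png',c['color'][:,:,::-1])
im=c['color'][:,:,::-1]
cv2.imwrite('pics/w7z.png',cv2.resize(im[0:230,0:430],None,fx=1.8,fy=2.5,interpolation=2))
E
```

```text
time_s: 14.65
position: [0.5762, -0.1708, 0.2911]
tcp_rot: [[0.522, 0.001, -0.853], [-0.009, -1.0, -0.007], [-0.853, 0.011, -0.522]]
force: [-0.5, -0.2, -3.4]
opening: 0.158
14.65 [-37.29670645  12.03547604 104.36962785  28.21929646  40.85529981
  34.62077313] [ 0.57616528 -0.17084261  0.29112112] [[0.5224, 0.0009, -0.8527], [-0.0091, -0.9999, -0.0066], [-0.8526, 0.0112, -0.5224]] 13.753887463273383 [-0.53198258 -0.17644152 -3.41878948]
```

View pics/wrist7.png

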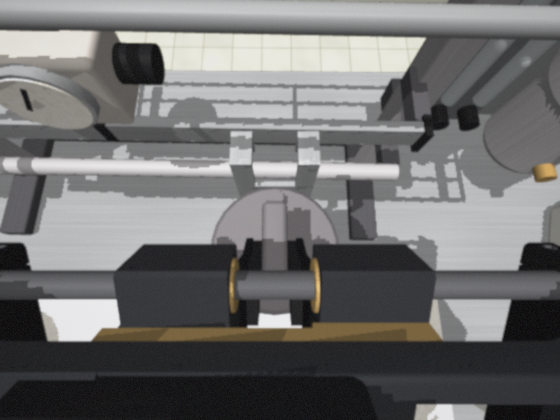

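View pics/w7z.png

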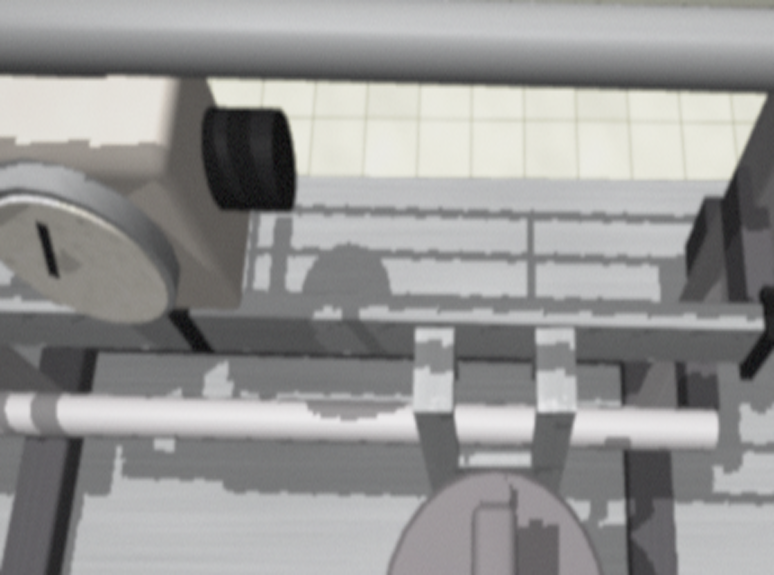

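View pics/scene7.png

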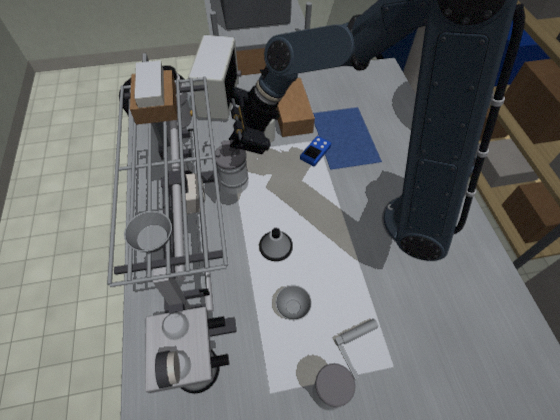

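Run:
```python
from h import *
import cv2
np.set_printoptions(precision=4,suppress=True)
c=load('wrist7');U=lambda x,y:(x/1.8-.5,y/2.5-.5)
im=c['color'][:,:,::-1]
cv2.imwrite('pics/w7y.png',cv2.resize(im[110:180,60:260],None,fx=4,fy=7,interpolation=2))
p=lambda n,x,y,z:print(n,onz(c,*U(x,y),z))
p('rail back',650,309,.26);p('rail front',650,325,.26);p('rail bot',650,360,.235);p('rail front L',300,318,.26);p('rail bot L',300,354,.235)
p('mark bot',203,351,.235);p('mark topfront',175,312,.26)
p('tube front',300,440,.155)
for n,x,y in [('LL',415,411),('RR',575,411),('fLL',416,328),('fRR',575,328)]: p('near '+n,x,y,.308)
```

```text
rail back [ 0.6773 -0.2424  0.26  ]
rail front [ 0.6714 -0.2419  0.26  ]
rail bot [ 0.6717 -0.2489  0.235 ]
rail front L [ 0.6731 -0.0818  0.26  ]
rail bot L [ 0.6733 -0.0737  0.235 ]
mark bot [ 0.6743 -0.0253  0.235 ]
mark topfront [ 0.6751 -0.0247  0.26  ]
tube front [ 0.6723 -0.0479  0.155 ]
near LL [ 0.6188 -0.1424  0.308 ]
near RR [ 0.619  -0.1982  0.308 ]
near fLL [ 0.6421 -0.1419  0.308 ]
near fRR [ 0.6424 -0.1992  0.308 ]
```

View pics/w7y.png

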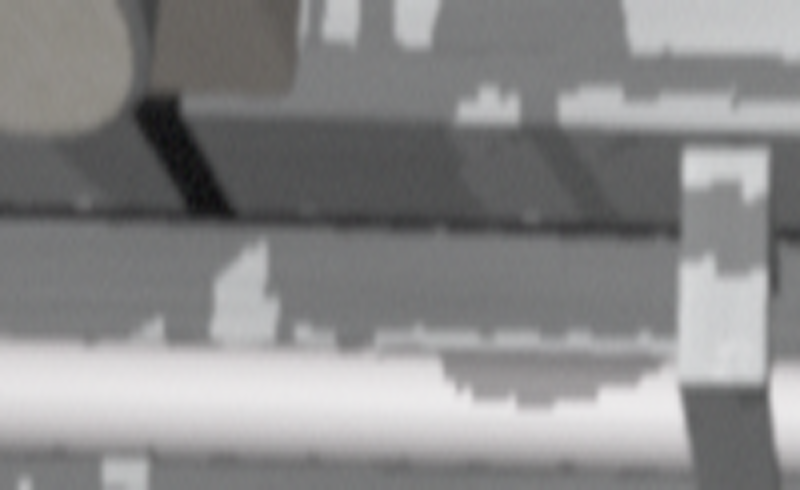

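```bash
python3 - <<'E'
from h import *
c=load('wrist7');print(c['pose'][:3,3]);s=load('scene7')
for r in (14,20): print(r, onz(c,280,r,.418), onz(c,280,r,.43))
# bottom edge of the bar front
for r in (30,34,38): print(r, onz(c,280,r,.418))
E
python3 - <<'E'
import cv2
a=cv2.imread('pics/scene7.png');cv2.imwrite('pics/s7z.png',cv2.resize(a[60:280,110:310],None,fx=3,fy=2.7,interpolation=2))
E
```

```text
[ 0.53870327 -0.16826983  0.487855  ]
14 [ 0.61616867 -0.17066601  0.418     ] [ 0.60286132 -0.17025438  0.43      ]
20 [ 0.61401846 -0.17065343  0.418     ] [ 0.60108049 -0.17024397  0.43      ]
30 [ 0.61049786 -0.17063284  0.418     ]
34 [ 0.6091112  -0.17062473  0.418     ]
38 [ 0.60773665 -0.17061669  0.418     ]
```

View pics/s7z.png

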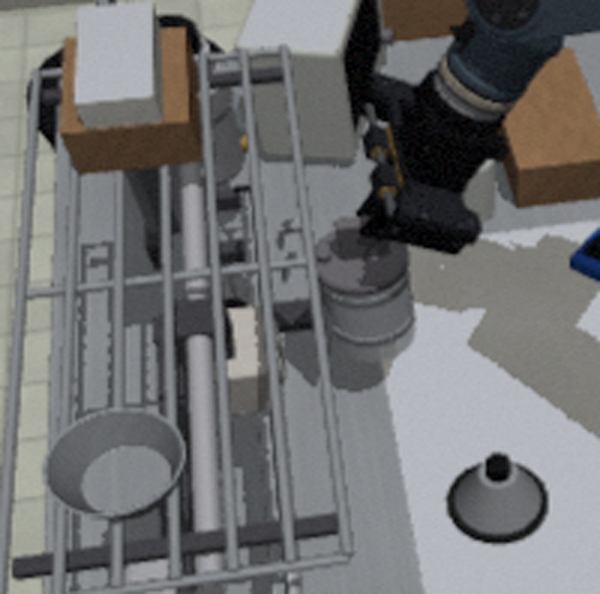

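```bash
python3 -m inch '{"dp":[[5,0,-8],[8,0,-13.2],[7,0,-11.4],[3.5,0,-5.8],[0,0,0],[0,0,0]],"yaw":[0,0,0,0,0,0]}'
python3 - <<'E'
from rig import bot
import numpy as np
s=bot.read_state();print(s['time_s'],s['joint_positions'],s['position'],np.round(s['tcp_rot'],4).tolist(),s['opening']*87,s['force'])
import cv2
for n in ["scene","wrist"]:
    c=bot.capture(n); np.savez(f'{n}8.npz',**c)
    cv2.imwrite(f'pics/{n}8.png',c['color'][:,:,::-1])
im=c['color'][:,:,::-1]
cv2.imwrite('pics/w8z.png',cv2.resize(im[80:240,140:400],None,fx=3,fy=3.6,interpolation=2))
E
```

```text
time_s: 15.3
position: [0.6207, -0.1702, 0.2917]
tcp_rot: [[0.523, 0.001, -0.852], [-0.009, -1.0, -0.007], [-0.852, 0.012, -0.523]]
force: [-0.6, 0.5, -2.9]
opening: 0.157
15.3 [-33.88294538  15.47933957  99.25400552  25.65901268  40.9193448
  39.95216489] [ 0.62065075 -0.1701864   0.29166777] [[0.5228, 0.0008, -0.8524], [-0.0094, -0.9999, -0.0068], [-0.8524, 0.0116, -0.5228]] 13.659303268775503 [-0.56166517  0.46131384 -2.89200176]
```

View pics/wrist8.png

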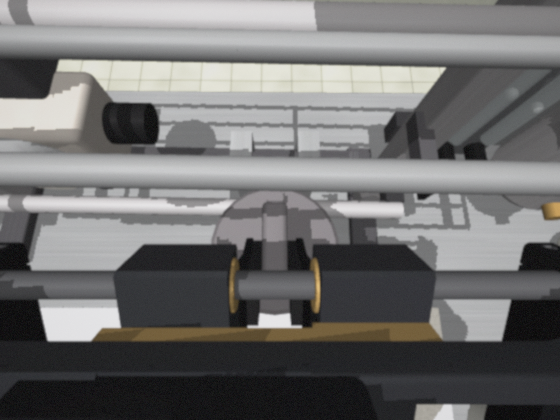

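View pics/w8z.png

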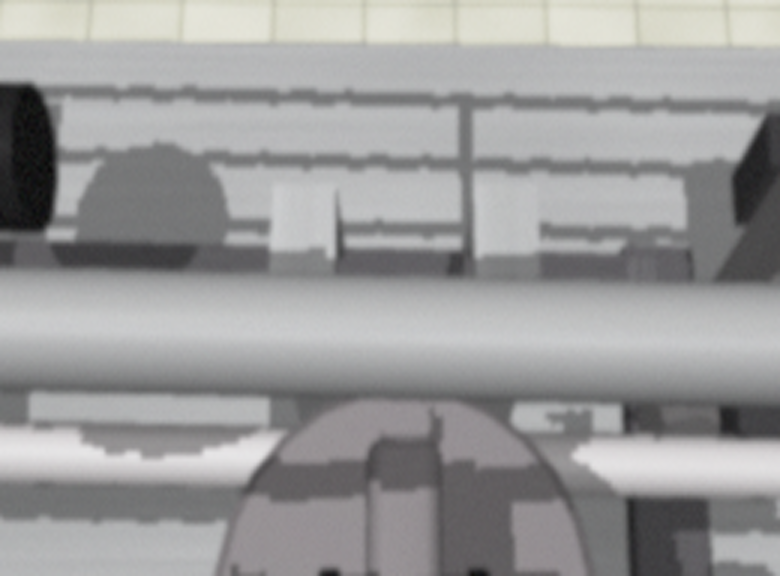

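```bash
python3 -m inch '{"dp":[[1.2,0,-2],[8.5,-0.1,5.2],[8.5,-0.1,5.2],[8.5,-0.1,5.2],[0,0,0],[0,0,0]],"yaw":[0,0,0,0,0,0]}'
python3 - <<'E'
from rig import bot
import numpy as np
s=bot.read_state();print(s['time_s'],s['joint_positions'],s['position'],np.round(s['tcp_rot'],4).tolist(),s['opening']*87,s['force'],s['moment'])
import cv2
for n in ["scene","wrist"]:
    c=bot.capture(n); np.savez(f'{n}9.npz',**c)
    cv2.imwrite(f'pics/{n}9.png',c['color'][:,:,::-1])
im=c['color'][:,:,::-1]
cv2.imwrite('pics/w9z.png',cv2.resize(im[60:240,140:400],None,fx=3,fy=3.3,interpolation=2))
E
```

```text
time_s: 15.9
position: [0.6227, -0.1701, 0.2604]
tcp_rot: [[0.521, 0.0, -0.853], [-0.009, -1.0, -0.005], [-0.853, 0.01, -0.521]]
force: [0.3, -0.3, -2.6]
opening: 0.158
15.9 [-33.73176884  17.98675097 101.29811097  28.059708    36.89038631
  37.00603471] [ 0.62266718 -0.17009422  0.26037985] [[0.5214, 0.0, -0.8533], [-0.0086, -0.9999, -0.0053], [-0.8532, 0.0102, -0.5214]] 13.748991063820315 [ 0.27345912 -0.34553812 -2.63562516] [-0.01422851  0.85374673 -0.00191993]
```

View pics/w9z.png

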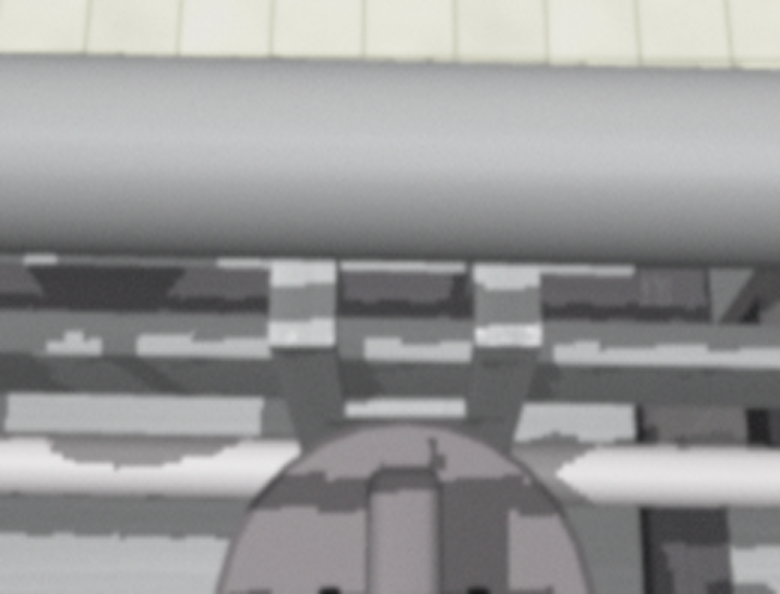

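Run:
```python
from h import *
np.set_printoptions(precision=4,suppress=True)
c=load('wrist9');U=lambda x,y:(140+x/3-.5,60+y/3.3-.5)
p=lambda n,x,y,z:print(n,onz(c,*U(x,y),z))
p('rail back',400,324,.26);p('rail front',400,361,.26);p('rail bot',400,393,.235)
p('near hookL',303,347,.277);p('near hookR',510,347,.277);p('far hookL',303,258,.277)
```

```text
rail back [ 0.6803 -0.1694  0.26  ]
rail front [ 0.6718 -0.1694  0.26  ]
rail bot [ 0.6745 -0.1696  0.235 ]
near hookL [ 0.6674 -0.1489  0.277 ]
near hookR [ 0.6676 -0.1926  0.277 ]
far hookL [ 0.6863 -0.1484  0.277 ]
```

```bash
python3 -m inch '{"dp":[[3,0,4],[4.3,0,2.6],[2,0,1.2],[0,0,0],[0,0,0]],"yaw":[0,0,0,0,0]}'
python3 - <<'E'
from rig import bot
import numpy as np
s=bot.read_state();print(s['time_s'],s['position'],np.round(s['tcp_rot'],4).tolist(),s['opening']*87,s['force'],s['moment'])
import cv2
for n in ["scene","wrist"]:
    c=bot.capture(n); np.savez(f'{n}10.npz',**c)
    cv2.imwrite(f'pics/{n}10.png',c['color'][:,:,::-1])
im=c['color'][:,:,::-1]
cv2.imwrite('pics/w10z.png',cv2.resize(im[60:240,140:400],None,fx=3,fy=3.3,interpolation=2))
E
```

```text
time_s: 16.42
position: [0.6218, -0.1707, 0.2504]
tcp_rot: [[0.524, 0.0, -0.852], [-0.01, -1.0, -0.006], [-0.852, 0.012, -0.524]]
force: [-0.6, 0.3, -1.5]
opening: 0.157
16.4167 [ 0.62179341 -0.17071909  0.25038095] [[0.5241, 0.0002, -0.8517], [-0.0102, -0.9999, -0.0065], [-0.8516, 0.0121, -0.524]] 13.69472545741156 [-0.61674191  0.30437729 -1.47518063] [0.02641641 0.78059059 0.03047862]
```

View pics/w10z.png

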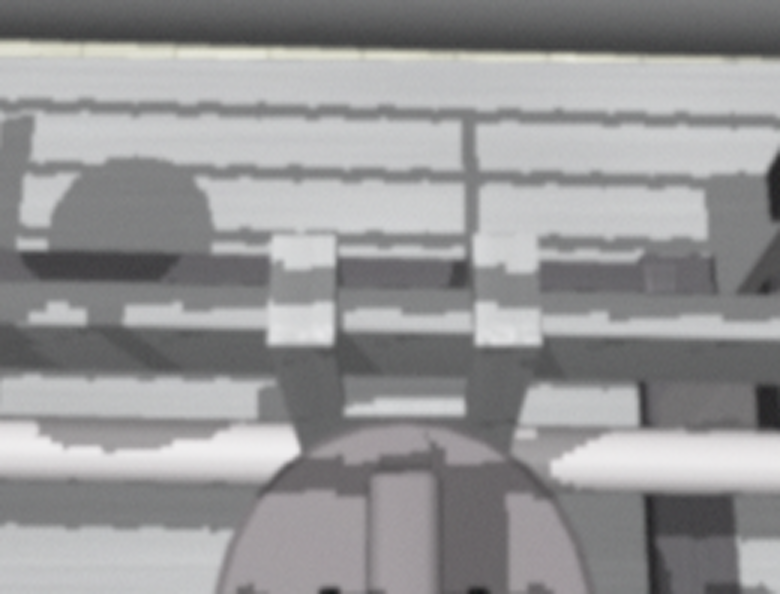

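```bash
python3 - <<'E'
from h import *
np.set_printoptions(precision=4,suppress=True)
c=load('wrist10');U=lambda x,y:(140+x/3-.5,60+y/3.3-.5)
p=lambda n,x,y,z:print(n,onz(c,*U(x,y),z))
p('rail back',400,285,.26);p('rail front',400,332,.26);p('rail bot',400,376,.235)
p('near hookL',303,346,.267);p('near hookR',510,346,.267);p('far hookL',303,235,.267)
E
python3 -m inch '{"dp":[[0,-8,-0.2],[0,-14,-0.3],[0,-14,-0.3],[0,-14,-0.3],[0,-14,-0.3],[0,-14,-0.3],[0,-14,-0.3],[0,-8,-0.2],[0,0,0],[0,0,0]],"yaw":[0,0,0,0,0,0,0,0,0,0]}'
python3 - <<'E'
from rig import bot
import numpy as np
s=bot.read_state();print(s['time_s'],s['position'],np.round(s['tcp_rot'],4).tolist(),s['opening']*87,s['force'],s['moment'])
import cv2
for n in ["scene","wrist"]:
    c=bot.capture(n); np.savez(f'{n}11.npz',**c)
    cv2.imwrite(f'pics/{n}11.png',c['color'][:,:,::-1])
im=c['color'][:,:,::-1]
cv2.imwrite('pics/w11z.png',cv2.resize(im[60:240,140:400],None,fx=3,fy=3.3,interpolation=2))
E
```

```text
rail back [ 0.6822 -0.1695  0.26  ]
rail front [ 0.6719 -0.1696  0.26  ]
rail bot [ 0.6728 -0.1697  0.235 ]
near hookL [ 0.6656 -0.1492  0.267 ]
near hookR [ 0.6658 -0.1926  0.267 ]
far hookL [ 0.6893 -0.1485  0.267 ]
time_s: 17.35
position: [0.6235, -0.0697, 0.2504]
tcp_rot: [[0.524, 0.002, -0.852], [-0.009, -1.0, -0.008], [-0.852, 0.012, -0.524]]
force: [-0.4, 0.1, -3.7]
opening: 0.156
17.35 [ 0.62346239 -0.06970361  0.2503753 ] [[0.5239, 0.0018, -0.8518], [-0.0093, -0.9999, -0.0079], [-0.8517, 0.012, -0.5239]] 13.544012083531356 [-0.42950476  0.10113205 -3.67143508] [-0.06230675  0.67658665  0.05968977]
```

View pics/w11z.png

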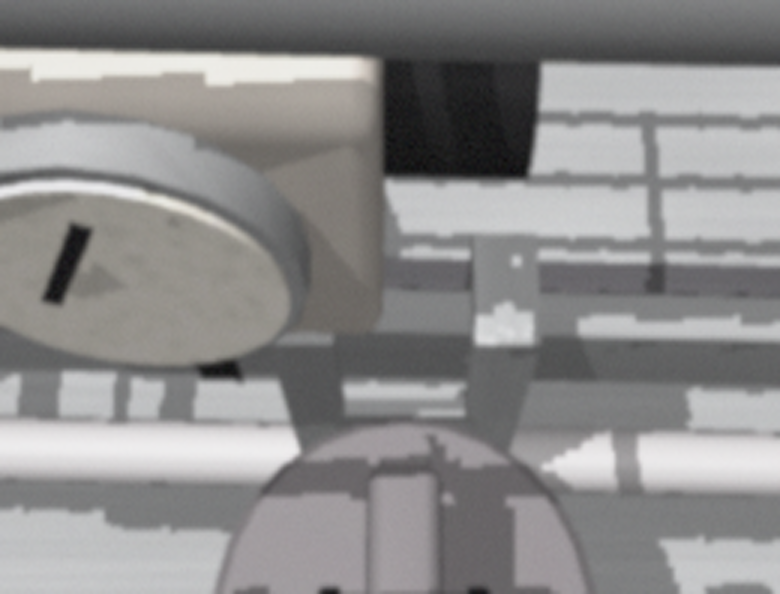

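View pics/wrist11.png

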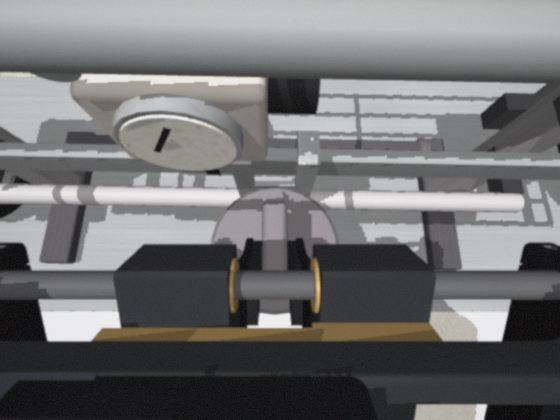

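```bash
python3 - <<'E'
from h import *
np.set_printoptions(precision=4,suppress=True)
c=load('wrist11');U=lambda x,y:(140+x/3-.5,60+y/3.3-.5)
p=lambda n,x,y,z:print(n,onz(c,*U(x,y),z))
p('mark bot L',200,372,.235);p('mark bot R',242,379,.235);p('rail front',405,335,.26);p('rail back R',650,290,.26);p('rail front R',650,336,.26)
p('near hookR',507,346,.267);p('far hookR',507,235,.267);p('hookR l',472,346,.267);p('hookR r',538,346,.267)
E
python3 -m inch '{"dp":[[0.8,-6,0.4],[0,-10,-0.3],[0,-10,-0.3],[0,-6,-0.2],[0,0,0]],"yaw":[0,0,0,0,0]}'
python3 - <<'E'
from rig import bot
import numpy as np
s=bot.read_state();print(s['time_s'],s['position'],np.round(s['tcp_rot'],4).tolist(),s['force'])
import cv2
for n in ["wrist"]:
    c=bot.capture(n); np.savez(f'{n}12.npz',**c)
    cv2.imwrite(f'pics/{n}12.png',c['color'][:,:,::-1])
im=c['color'][:,:,::-1]
cv2.imwrite('pics/w12z.png',cv2.resize(im[60:240,140:400],None,fx=3,fy=3.3,interpolation=2))
E
```

```text
mark bot L [ 0.6752 -0.0204  0.235 ]
mark bot R [ 0.6736 -0.0307  0.235 ]
rail front [ 0.673  -0.0702  0.26  ]
rail back R [ 0.6832 -0.1247  0.26  ]
rail front R [ 0.673 -0.124  0.26 ]
near hookR [ 0.6676 -0.0916  0.267 ]
far hookR [ 0.6914 -0.0923  0.267 ]
hookR l [ 0.6675 -0.0842  0.267 ]
hookR r [ 0.6676 -0.0981  0.267 ]
time_s: 17.87
position: [0.6247, -0.0531, 0.2524]
tcp_rot: [[0.53, -0.007, -0.848], [-0.036, -0.999, -0.014], [-0.847, 0.037, -0.53]]
force: [-27.1, -46.9, 10.0]
opening: 0.177
17.8667 [ 0.62465857 -0.05309741  0.25236121] [[0.5302, -0.0074, -0.8478], [-0.0355, -0.9993, -0.0135], [-0.8471, 0.0373, -0.5301]] [-27.08681655 -46.87804214  10.02604886]
```

View pics/w12z.png

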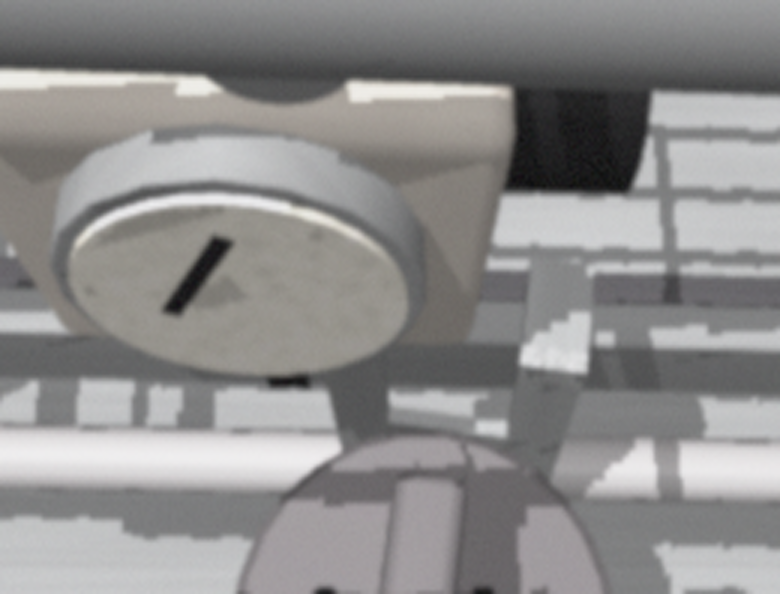

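View pics/wrist12.png

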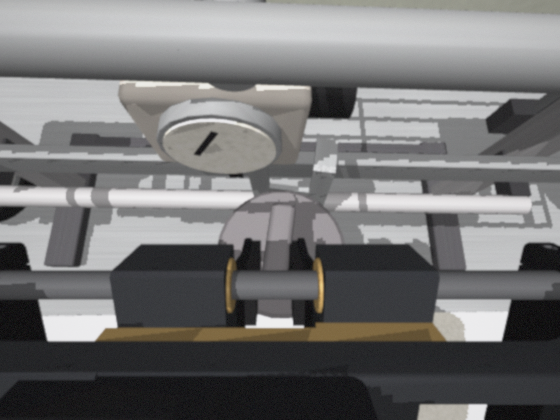

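Run:
```python
from h import *
np.set_printoptions(precision=4,suppress=True)
c=load('wrist12');U=lambda x,y:(140+x/3-.5,60+y/3.3-.5)
p=lambda n,x,y,z:print(n,onz(c,*U(x,y),z))
p('hookR nl',518,371,.267);p('hookR nr',586,374,.267);p('hookR fl',530,262,.267);p('hookR fr',596,262,.267)
p('hookL stem r',388,430,.235);p('mark bot R',310,386,.235)
c=load('wrist11')
# gauge lower rim lowest pt & right edge, for several x hypotheses: intersect plane x
for n,x,y in [('bottom',150,366),('right',308,270)]:
    o,d=ray(c,*U(x,y))
    for X in (.65,.64,.63,.62): print(n,X,o+d*(X-o[0])/d[0])
c=load('wrist7');
```

```text
hookR nl [ 0.6644 -0.0768  0.267 ]
hookR nr [ 0.6639 -0.0913  0.267 ]
hookR fl [ 0.6879 -0.0805  0.267 ]
hookR fr [ 0.6881 -0.0951  0.267 ]
hookL stem r [ 0.6638 -0.0499  0.235 ]
mark bot R [ 0.6741 -0.0308  0.235 ]
bottom 0.65 [ 0.65   -0.0259  0.2979]
bottom 0.64 [ 0.64   -0.0325  0.3216]
bottom 0.63 [ 0.63   -0.0392  0.3452]
bottom 0.62 [ 0.62   -0.0459  0.3689]
right 0.65 [ 0.65   -0.0558  0.3294]
right 0.64 [ 0.64   -0.0577  0.348 ]
right 0.63 [ 0.63   -0.0597  0.3667]
right 0.62 [ 0.62   -0.0616  0.3854]
```

```bash
python3 - <<'E'
from rig import bot
import numpy as np
s=bot.read_state();print(s['time_s'],s['position'],s['force'],s['moment'],s['joint_positions'],s['opening']*87,s['qvel'])
F=np.array(s['force'])-[-.4,.1,-3.4];M=np.array(s['moment'])-[-.06,.68,.06]
r=np.cross(F,M)/(F@F);print('line pt',r,'dir',F/np.linalg.norm(F), 'residual M par',M@F/np.linalg.norm(F))
print(np.array(s['tcp_rot']).T@r)
for t in np.linspace(-.1,.1,9): print(np.round(np.array(s['position'])+r+t*F/np.linalg.norm(F),3))
E
python3 - <<'E'
import cv2
a=cv2.imread('pics/wrist12.png')
cv2.imwrite('pics/w12t.png',cv2.resize(a[60:200,110:370],None,fx=3,fy=4,interpolation=2))
E
```

```text
17.9167 [ 0.62459308 -0.05310292  0.25224325] [-27.79113662 -43.92723416   9.96030775] [-6.89661661  3.51974149 -4.99750076] [-19.53135619  16.5307772  105.74252154  18.04622245  27.81483892
  56.59667543] 15.553842391269109 [-0.57578695  0.18946428 -0.10463219  1.44426853  0.72826479 -0.3797741 ]
line pt [ 0.06442868 -0.08017314 -0.13210976] dir [-0.51154444 -0.82223265  0.24951105] residual M par -0.09959725387664883
[0.14885794 0.07488198 0.01630269]
[ 0.74  -0.051  0.095]
[ 0.727 -0.072  0.101]
[ 0.715 -0.092  0.108]
[ 0.702 -0.113  0.114]
[ 0.689 -0.133  0.12 ]
[ 0.676 -0.154  0.126]
[ 0.663 -0.174  0.133]
[ 0.651 -0.195  0.139]
[ 0.638 -0.215  0.145]
```

View pics/w12t.png

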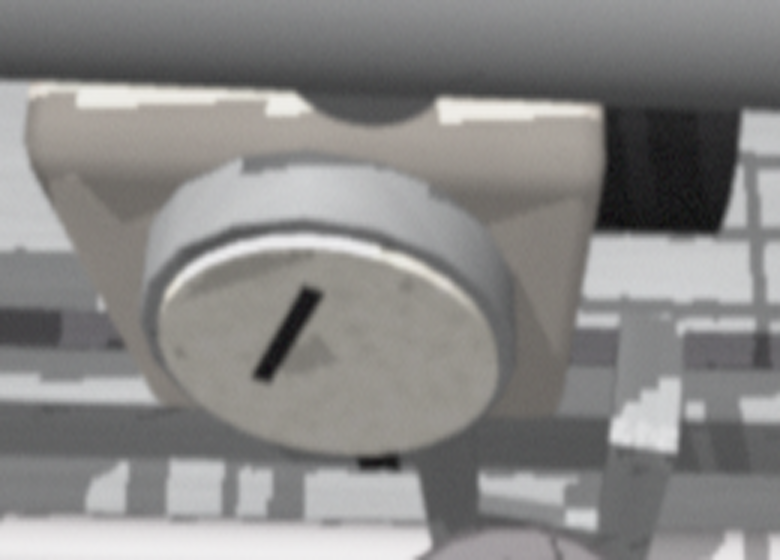

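Run:
```python
from h import *
import cv2
np.set_printoptions(precision=4,suppress=True)
a=load('wrist2');b=load('wrist6')
U=lambda x,y:(70+x/2.2-.5,y/2.9-.5)
V=lambda x,y:(230+x/2.5-.5,170+y/2.5-.5)
print(tri(ray(a,*V(433,168)),ray(b,*U(83,48))))
o,d=ray(b,*U(83,56))
for z in (.262,.265,.27,.275,.28): print(o+d*(z-o[2])/d[2])
cv2.imwrite('pics/w6s.png',cv2.resize(b['color'][0:60,60:160,::-1],None,fx=8,fy=8,interpolation=2))
```

```text
(array([ 0.6736, -0.024 ,  0.2685]), [np.float64(0.0006183950968711195), np.float64(0.0006183950968710657)])
[ 0.6777 -0.0194  0.262 ]
[ 0.6744 -0.0214  0.265 ]
[ 0.669  -0.0247  0.27  ]
[ 0.6636 -0.028   0.275 ]
[ 0.6582 -0.0313  0.28  ]
```

View pics/w6s.png

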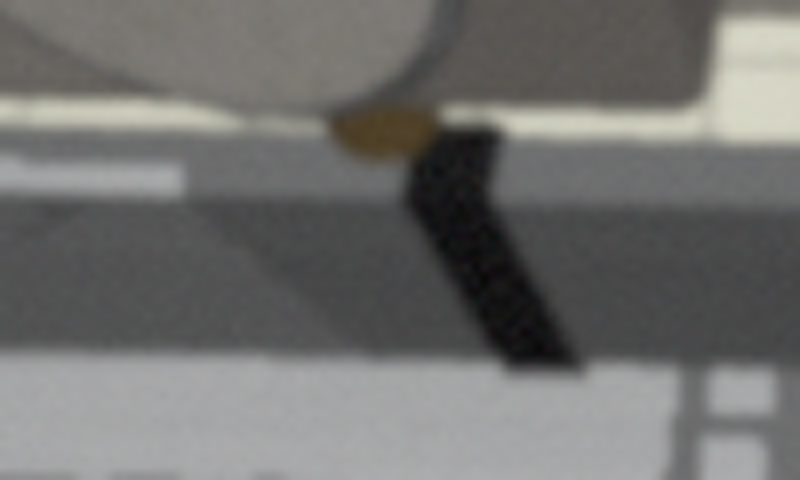

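```bash
python3 -m inch '{"dp":[[0,8,0],[0,6,0],[-1,0,0],[0,0,0]],"yaw":[0,0,0,0]}'
python3 - <<'E'
from rig import bot
import numpy as np
s=bot.read_state();print(s['time_s'],s['position'],np.round(s['tcp_rot'],4).tolist(),s['force'],s['moment'],s['opening']*87)
import cv2
for n in ["wrist"]:
    c=bot.capture(n); np.savez(f'{n}13.npz',**c)
    cv2.imwrite(f'pics/{n}13.png',c['color'][:,:,::-1])
im=c['color'][:,:,::-1]
cv2.imwrite('pics/w13z.png',cv2.resize(im[60:240,140:400],None,fx=3,fy=3.3,interpolation=2))
E
```

```text
time_s: 18.25
position: [0.6241, -0.0532, 0.2506]
tcp_rot: [[0.524, -0.001, -0.851], [-0.011, -1.0, -0.005], [-0.851, 0.012, -0.524]]
force: [-0.1, -1.3, -0.5]
opening: 0.156
18.25 [ 0.62410885 -0.05322214  0.25064322] [[0.5245, -0.0011, -0.8514], [-0.0109, -0.9999, -0.0054], [-0.8514, 0.0121, -0.5245]] [-0.08465532 -1.25417943 -0.5027336 ] [-0.05623231  0.49450352 -0.19004539] 13.587351841270529
```

View pics/w13z.png

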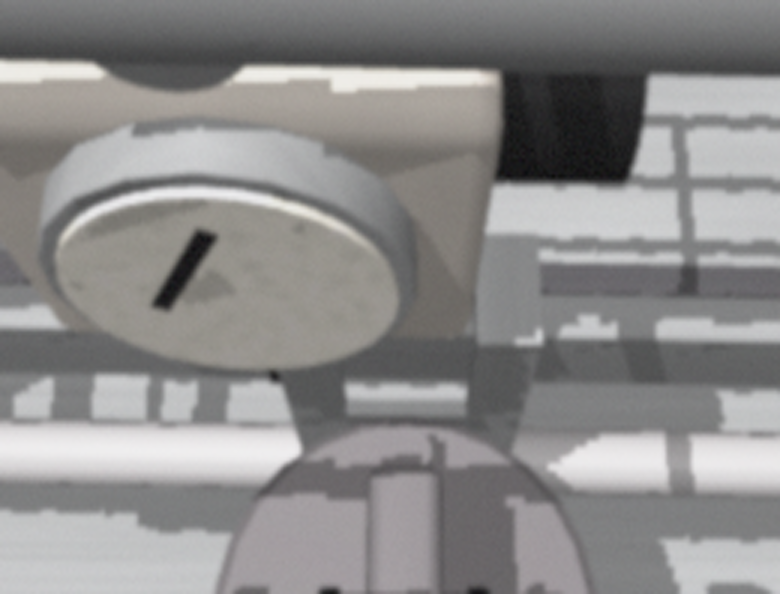

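```bash
python3 -m inch '{"dp":[[-0.8,0,1.3],[-0.8,0,-0.4],[0,-4,-0.1],[0,-4,-0.1],[0,-4,-0.1]],"yaw":[0,0,0,0,0]}'
python3 - <<'E'
from rig import bot
import numpy as np
s=bot.read_state();print(s['time_s'],s['position'],np.round(s['tcp_rot'],4).tolist(),s['force'],s['moment'],s['opening']*87)
E
```

```text
time_s: 18.72
position: [0.6221, -0.0397, 0.251]
tcp_rot: [[0.523, 0.001, -0.852], [-0.01, -1.0, -0.007], [-0.852, 0.012, -0.523]]
force: [0.7, -0.6, -1.7]
opening: 0.157
18.7167 [ 0.62214341 -0.03970659  0.25096127] [[0.5232, 0.001, -0.8522], [-0.0096, -0.9999, -0.0071], [-0.8522, 0.0118, -0.5231]] [ 0.66248718 -0.59742121 -1.65537154] [-0.08940009  0.55249347 -0.11775974] 13.61837901832099
```

Moving freely; finish the slide in small steps.

```bash
python3 -m inch '{"dp":[[0,-4,-0.1],[0,-4,-0.1],[0,-4,-0.1],[0,-2,0],[0,0,0],[0,0,0]],"yaw":[0,0,0,0,0,0]}'
python3 - <<'E'
from rig import bot
import numpy as np
s=bot.read_state();print(s['time_s'],s['position'],np.round(s['tcp_rot'],4).tolist(),s['force'],s['moment'],s['opening']*87)
import cv2
for n in ["scene","top","wrist"]:
    c=bot.capture(n); np.savez(f'{n}14.npz',**c)
    cv2.imwrite(f'pics/{n}14.png',c['color'][:,:,::-1])
im=c['color'][:,:,::-1]
cv2.imwrite('pics/w14z.png',cv2.resize(im[60:240,140:400],None,fx=3,fy=3.3,interpolation=2))
E
```

```text
time_s: 19.22
position: [0.6224, -0.0261, 0.251]
tcp_rot: [[0.523, 0.001, -0.852], [-0.009, -1.0, -0.007], [-0.852, 0.012, -0.523]]
force: [0.3, 0.6, -1.5]
opening: 0.152
19.2167 [ 0.62240396 -0.02613633  0.25099812] [[0.5231, 0.001, -0.8523], [-0.0094, -0.9999, -0.007], [-0.8522, 0.0117, -0.5231]] [ 0.30547851  0.59636235 -1.49859032] [0.12558347 0.59015448 0.0823174 ] 13.19958469044596
```

View pics/w14z.png

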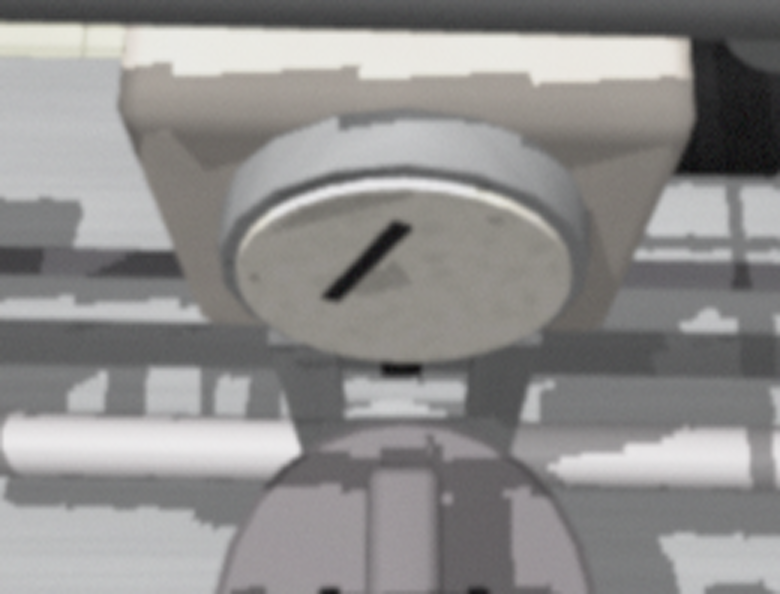

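```bash
python3 -m inch '{"dp":[[0.7,0,0.4],[0,0,0],[0,0,0]],"yaw":[0,0,0]}'; python3 -m inch '{"dp":[[0,0,0],[0,0,0],[0,0,0],[0,0,0],[0,0,0],[0,0,0],[0,0,0],[0,0,0],[0,0,0],[0,0,0],[0,0,0],[0,0,0]],"yaw":[0,0,0,0,0,0,0,0,0,0,0,0]}' 56
python3 - <<'E'
from rig import bot
import numpy as np
s=bot.read_state();print(s['time_s'],s['position'],np.round(s['tcp_rot'],4).tolist(),s['force'],s['moment'],s['opening']*87)
import cv2
for n in ["wrist"]:
    c=bot.capture(n); np.savez(f'{n}15.npz',**c)
    cv2.imwrite(f'pics/{n}15.png',c['color'][:,:,::-1])
im=c['color'][:,:,::-1]
E
```

```text
time_s: 19.62
position: [0.6227, -0.0268, 0.2505]
tcp_rot: [[0.524, 0.0, -0.852], [-0.01, -1.0, -0.006], [-0.852, 0.012, -0.524]]
force: [-1.4, 0.3, -0.6]
opening: 0.153
time_s: 20.62
position: [0.6226, -0.0267, 0.2503]
tcp_rot: [[0.524, 0.0, -0.852], [-0.01, -1.0, -0.007], [-0.852, 0.012, -0.524]]
force: [-1.0, -0.4, 0.6]
opening: 0.646
20.6167 [ 0.62261522 -0.02667495  0.25032706] [[0.5236, 0.0002, -0.852], [-0.0101, -0.9999, -0.0065], [-0.8519, 0.0121, -0.5236]] [-1.004718   -0.43135814  0.6246023 ] [-0.03432165  0.45096003  0.00526289] 56.23280504777263
```

View pics/wrist15.png

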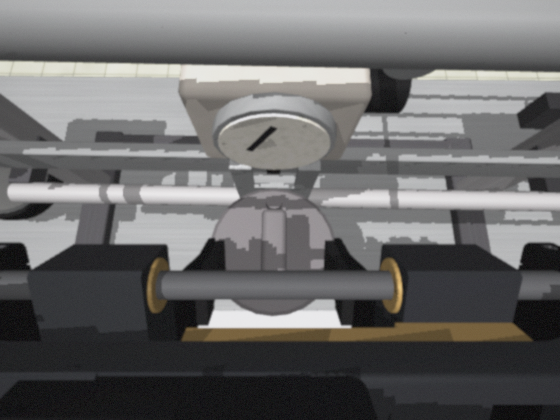

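```bash
python3 -m inch '{"dp":[[-6,0,0],[-12,0,0],[-18,0,0],[-20,0,0],[-20,0,0],[-20,0,0],[-10,0,20],[-5,0,30],[-5,0,30],[-5,0,30],[0,0,0],[0,0,0]],"yaw":[0,0,0,0,0,0,0,0,0,0,0,0]}'
python3 - <<'E'
from rig import bot
import numpy as np
s=bot.read_state();print(s['time_s'],s['position'],s['force'])
import cv2
for n in ["wrist","scene","top"]:
    c=bot.capture(n); np.savez(f'{n}16.npz',**c)
    cv2.imwrite(f'pics/{n}16.png',c['color'][:,:,::-1])
a=cv2.imread('pics/wrist16.png');cv2.imwrite('pics/w16z.png',cv2.resize(a[0:230,130:420],None,fx=2.7,fy=2.6,interpolation=2))
E
```

```text
time_s: 21.67
position: [0.4636, -0.0257, 0.2959]
tcp_rot: [[0.523, -0.001, -0.852], [-0.011, -1.0, -0.005], [-0.852, 0.012, -0.523]]
force: [0.6, 0.6, 0.2]
opening: 0.641
21.6667 [ 0.46360718 -0.02572797  0.29587591] [0.57245648 0.63275827 0.22239881]
```

View pics/wrist16.png

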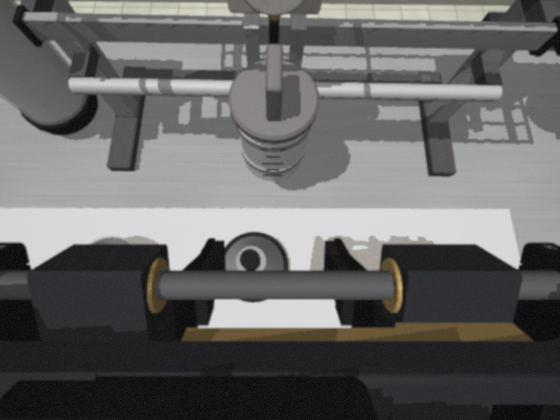

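View pics/w16z.png

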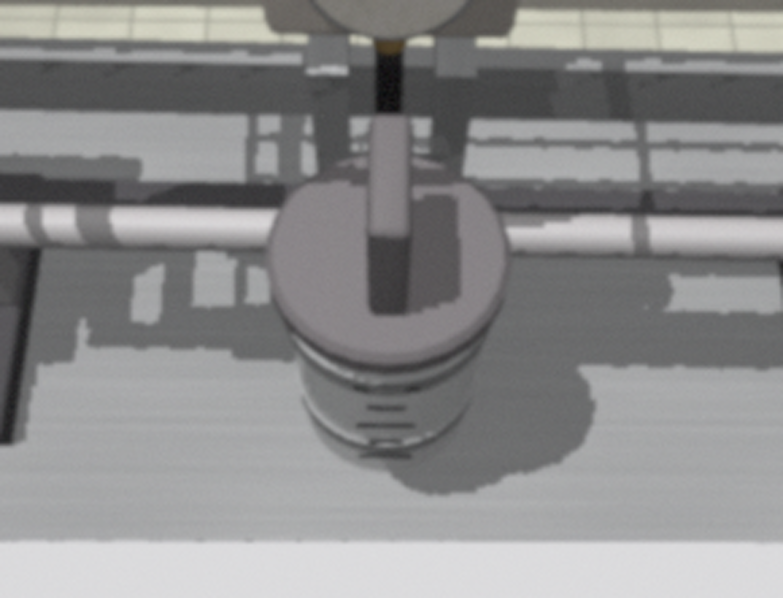

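View pics/scene16.png

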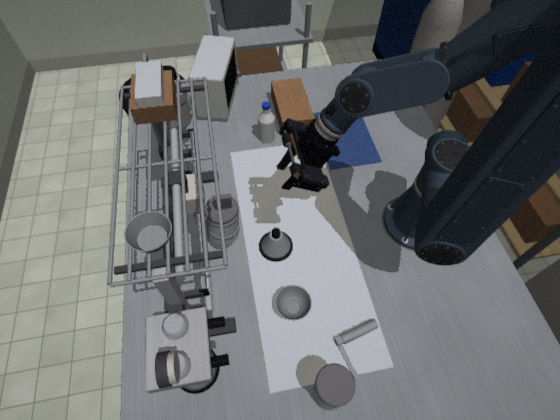

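```bash
python3 -m inch '{"dp":[[-20,0,-10],[-25,0,-15],[-25,0,-15],[-25,0,-15],[0,0,0],[0,0,0],[0,0,0],[0,0,0]],"yaw":[0,0,0,0,0,0,0,0]}'
python3 - <<'E'
from rig import bot
from h import *
import cv2
s=bot.read_state();print(s['time_s'],s['position'],s['force'])
for n in ["wrist","scene","top"]:
    c=bot.capture(n); np.savez(f'{n}17.npz',**c)
    cv2.imwrite(f'pics/{n}17.png',c['color'][:,:,::-1])
b=cv2.imread('pics/wrist17.png');cv2.imwrite('pics/w17z.png',cv2.resize(b[0:230,130:420],None,fx=2.7,fy=2.6,interpolation=2))
E
```

```text
time_s: 22.48
position: [0.4622, -0.0245, 0.4042]
tcp_rot: [[0.521, 0.001, -0.853], [-0.009, -1.0, -0.006], [-0.853, 0.011, -0.521]]
force: [0.0, -0.5, -0.5]
opening: 0.644
22.4833 [ 0.46220819 -0.02447236  0.40417707] [ 0.03243893 -0.50917385 -0.54196925]
```

View pics/w17z.png

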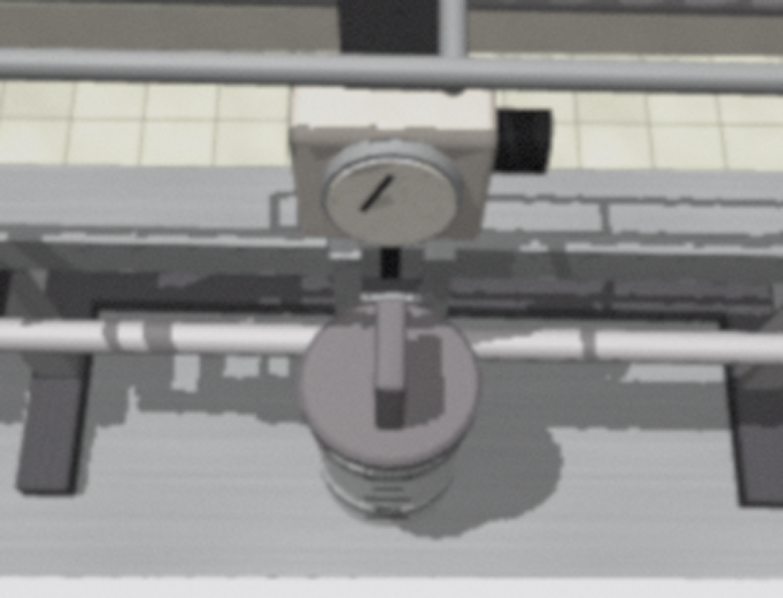

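View pics/top17.png

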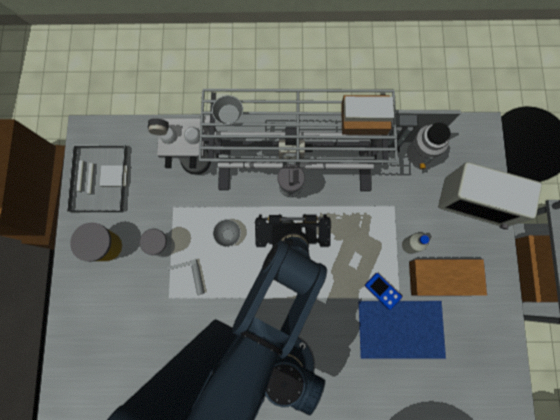

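The jar hangs on the rail with the black mark (about column 390) centred between the hooks (columns 345 and 440). The other objects are in their original places. Handing in.

```bash
python3 -c "
from rig import bot
print(bot.hand_in())"
```

```text
the job is handed in; nothing more can be done
None
```

The suction jar is hanging on the rail under the vacuum regulator, with the black tape mark in the gap between its two hooks, and I have handed the job in at about 22.5 s of the 50 s.

- **Tilt:** The moves only allow shifts and a turn about the tool's own axis. I leaned the tool by pushing against the arm's reach and joint limits; it held about 32° for the grasp and the hanging.
- **Hooking on:** I took the jar by its fin and hooked it over the rail about 145 mm to the −y side of the mark. That is the side with more free rail.
- **Slide:** I slid the jar along the rail and let go. The gripper is clear and touching nothing.

**One problem on the way:** partway through the slide, after I had lowered the jar about 1 mm, it jammed and twisted about 9° in the grip. The wrist force reached about 47 N sideways and 27 N back, below the 120 N limit. The pictures and readings pointed to the jar binding on the rail or the tube below it, not the gripper body pressing on something, but I could not prove that. I backed off and the jar straightened in the grip. I then eased it about 1–2 mm back from the tube and lifted it slightly, and the rest of the slide ran with under 2 N.

**Last checks:**
- In the wrist views after release, the mark is centred between the hooks to about 1–2 mm, and the jar looks straight and steady.
- The force on the tool is about zero.
- The spray, oximeter, bowl, spare jar and laryngoscope look unmoved in the last top view. The mask is hidden behind the gripper there, but it looked unmoved in the scene view just before.
- I judged how well the hooks sit on the rail by eye only, and I did not measure the 2–3° lean.

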